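# Switch on the work lamp and roll its brightness wheel to the red band

### The job

Switch the black work lamp on by flipping its chrome toggle fully over to the other side. Then, with a closed fingertip, roll the ribbed brightness wheel until the middle of its red band stands on top, in line with the two white lines beside the slot, and take the hand away. Work gently: press on the wheel just enough to turn it, never shove the lamp hard, and leave the things around it where they lie.

Things in the scene. Friction and masses are not known exactly. Their poses are not given: they have to be found in the camera images.
- lamp: small black battery work lamp, fixed to the desk by suction feet: flat case 140 (x) x 200 (y) x 60 mm high, rigid, controls on its flat top; a lamp head folded low behind it (75 to 130 mm along +x, top 92 mm above the desk). Origin: centre of the underside. x points to the head, y to the case's left, z up. Pushing case, switch or wheel with over 15 N is too rough.
- slot (a point): slot centre on the case's top face (60 mm above the lamp's origin, 30 mm along its +y). 16 mm (lamp x) by 50 mm (lamp y); white lines beside it. Out of it stands the grey wheel, 26 mm radius, 13 mm wide, axle along lamp x, its top above this point and 3.5 to 14.5 mm above the case (adjustable, differs, not measured). Ribs: grey, then yellow, a red band 10 mm wide, then blue (too far).
- wheel (a joint): the wheel's angle, 0 to 4.4 rad; grows as its top is pushed to the lamp's +y (26 mm of rim per rad); stays where left. Set at 3.0 (red band's middle on top), within 0.2; it starts 1.2 to 2.4 below. Sprung: sinks from 2 N on, 1 mm per 4 N, bottoms hard after 3 mm (14 N). 2.5 N along the rim turns it; a light touch slips, 5 to 10 N of pressure grips. Needs several strokes, lifting between.
- toggle_pivot (a point): pivot of the chrome toggle switch, 62 mm above the lamp's origin and 60 mm along the lamp's -y. A nut of 6 mm radius, 6 mm high, stands around it on the case.
- toggle (a joint): angle of the chrome toggle, a bat lever 32 mm long and 5 to 9 mm thick, tip about 92 mm above the desk: 0 is off (leaning 0.4 rad to the lamp's -x), 0.8 is fully on (leaning 0.4 rad to +x); about 1.5 N at its tip moves it, and it stays where it is left. On from 0.6.
- bit_case: yellow plastic drill bit case, 85 x 140 x 34 mm, lying in front of the lamp; origin at the centre of its underside. To be left alone.
- hinge: open stainless hinge, 65 x 75 mm, 9 mm high, in front of the lamp; origin at the centre of its underside. To be left alone.
- dowel: wooden dowel, 130 mm long (along its x), 16 mm thick, in front of the lamp; origin at the centre of its underside. To be left alone.
- screwdriver: orange-handled screwdriver, 190 mm long along its x, lying to the left of the lamp. To be left alone.

How it is judged (in metres and radians):
On the way, in this order (a step that is already met when the one before it is completed fails the run):
1. the toggle is flipped on (value of joint toggle above 0.6 rad), for 0.2 s.
2. the wheel's red band stands on top (value of joint wheel between 2.8 and 3.2 rad), for 0.2 s.
At the end, for the whole second after the job is handed in: The toggle is on (0.6 rad or more) and the wheel stands at 3.0 rad within 0.2 (the white lines point at its red band), with the hand clear of everything (all of step 2 and value of joint toggle above 0.6 rad); the robot touches nothing.
It fails at once if the lamp, its switch or its wheel is pushed with more than 15 N (contact force between anything else and lamp above 15 N).
It fails at once if a thing beside the lamp is moved by more than 12 mm (distance of any of bit_case, hinge, dowel, screwdriver from where it was at the start of the episode above 0.012 m).
It also fails if it takes over 61 s, if anything falls off the work surface, if the arm or the gripper's body presses on something with over 40 N, if the wrist force passes 120 N, or if a joint passes its speed limit or range.

### The arm

A 6-joint arm with a two-finger parallel gripper is mounted at the origin on the work surface. World frame = base frame: x ahead of the robot, y to its left, z up, the work surface at z = 0. Lengths are in mm, angles in rad, forces in N, time in s.
With the tool pointing down it reaches from about 300 to 825 mm from the base axis. Payload 5.4 kg.
Tool frame: the origin (TCP) lies midway between the tips of the shut fingers; the grasp point (between the pads) lies 19 mm behind it; x points along the fingers, z is the direction in which the jaws open and shut, and the axes are right-handed (so a half turn about x gives the same grasp; the last joint's range is limited). The gripper opens to 92 mm and grips with 3 to 60 N. Pads are 20 mm wide; open, the fingers measure 128 mm over their backs; the gripper's body (75 mm by 189 mm) begins 69 mm behind the grasp point.
Start: joints at [1.099, 0.158, 1.597, -0, 1.386, -0.21], TCP at [148.832, 555.387, 191.501] pointing down, gripper open.
Joint ranges: [-2.91, 2.91], [-0.94, 2.29], [0.18, 2.7], [-1.29, 4.43], [0.17, 2.64], [-3, 3]. Speed limits (rad/s): [2.57, 2.57, 3.14, 3.14, 3.14, 3.14].

### API

Orientations are given as a rotation vector (axis times angle).
In Python, from cell import env gives the robot as it stands.
- The arm moves only by the tool send_rows, never from a script. Its argument "deltas" is one flat list of numbers, 7 for each row, row after row: the opening, from -1 (shut) to 1 (fully open), so that 0 is half open, then the shift along the tool's x, y, z each as a share of 0.1 m, from -1 to 1, then the turn, a rotation vector about the tool's x, y, z each as a share of 2 rad, from -1 to 1. In form: [hand, x, y, z, rx, ry, rz, hand, x, y, z, rx, ry, rz, ...]. A call has 1 to 20 rows; each row is the pose to reach, as a shift and turn from the pose measured when the call began, along the tool's axes at that moment; what a row does not reach only later rows make up. A row lasts 1/10 s, in which the tool goes at most 50 mm and 8.59 degrees, less where a joint would pass 70% of its speed; a pose out of reach is approached as far as the arm can. A call with a number of a shift or a turn outside -1 to 1 is refused whole. A call with a gripper value outside its range is refused whole. The fingers move at their own pace and stop on an object; the grip force is fixed at half the most. Time passes only in rows, so rows that repeat a pose let the fingers close. It gives the time, the measured TCP pose, the force and the opening at its end, in the units of the state.
- env.state(): the state, without advancing time (a new reading comes with each control period).
- env.snapshot(name): name is "scene" or "top"; returns a dict with "image" (480x640x3 uint8, blue, green, red), "fx", "fy", "cx", "cy" (pixels), "position" and "orientation" of the camera in the world. Camera axes: x right, y up, looking along -z (the intrinsics and any distortion apply to the point x, -y, -z); pixel columns grow to the right and rows downward; lengths in mm; the calibration is good to about 2 mm. A picture is of the moment at which its call begins. There is no depth.
- env.job_done(): hands the job in, once; it reports no verdict.
The state is a dict: "t": time; "q": joint angles; "joint_velocities": joint speeds; "joint_torque": joint torques, N m; "ee_pos": TCP position; "tcp_rot": TCP orientation; "contact_force": force on the tool from outside, world axes, zero at the start; "wrist_torque": the same for the moment, N m; "gripper_width": opening from 0.0 (shut) to 1.0 (fully open).
Only numpy, scipy, OpenCV 4.12 (cv2) and the standard library are available. Lean on these libraries where they do the work, as an engineer would, in place of code of your own. Each camera call takes 0.05 s, during which the arm holds its last target.

## Working session

There is one attempt and no reset: what is moved stays moved. The work goes in short steps, Python scripts to look and compute and a tool call to move; the robot and the scene stay as the last step left them, time stands still between calls to the robot, and variables do not carry over. Pictures are saved under pics/ and viewed, and the job is handed in when it is done.

Besides the shell and the picture viewer there is one more tool, called after ">>>" as name(argument=value, ...), one argument or row to a line, values as JSON. send_rows: Moves the arm, as the interface text tells. Shift numbers are shares of 0.1 m and turn numbers shares of 2 rad, none past 1 either way. Its arguments: {"type":"object","properties":{"deltas":{"type":"array","items":{"type":"number"}}},"required":["deltas"]}

```bash
ls; mkdir -p pics; python3 - <<'E'
from cell import env
import cv2,json
s=env.state();print({k:s[k] for k in('t','ee_pos','tcp_rot','contact_force','gripper_width')})
import pickle
for n in('scene','top'):
    r=env.snapshot(n);cv2.imwrite(f'pics/{n}0.png',r['image']);pickle.dump(r,open(f'{n}0.pkl','wb'))
    print(n,{k:v for k,v in r.items() if k!='image'})
E
```

```text
pics
{'t': 0.0, 'ee_pos': array([148.55411841, 554.79273992, 190.52791084]), 'tcp_rot': array([-1.01513301,  1.32346838,  1.01376222]), 'contact_force': array([ 0.02461991, -0.4075516 , -0.90289358]), 'gripper_width': 0.998989488573274}
scene {'fx': 583.2088149514028, 'fy': 583.2088149514028, 'cx': 325.9079212420304, 'cy': 242.43910408255599, 'position': array([1063.85880374,  467.55609389,  539.0832048 ]), 'orientation': array([0.55607142, 1.06000293, 1.9680114 ])}
top {'fx': 454.0377702162535, 'fy': 454.0377702162535, 'cx': 323.48276639535044, 'cy': 242.75473535034314, 'position': array([372.5680207 ,  69.0840712 , 704.70379078]), 'orientation': array([ 0.15750294, -0.18723781, -1.73657518])}
```

View pics/scene0.png

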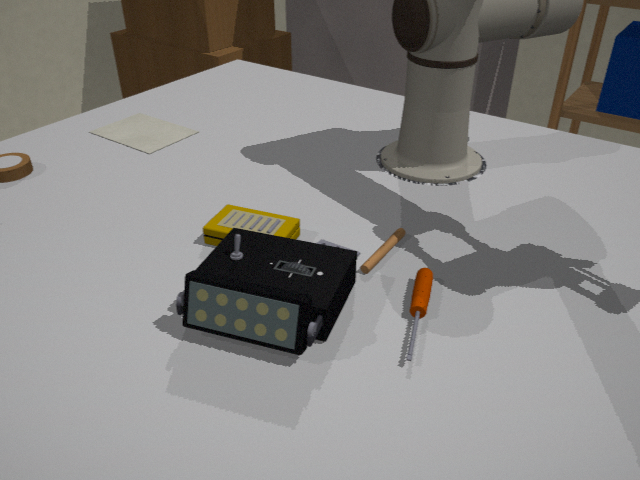

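View pics/top0.png

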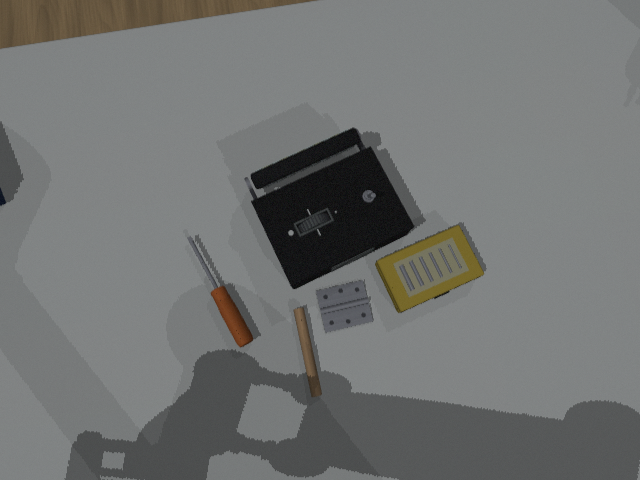

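The scene view shows the lamp at about (270,290), with its toggle at (237,245) and wheel at (297,268). In the top view the wheel slot is near (314,222) and the toggle near (369,196).

```bash
cat > h.py <<'E'
import numpy as np,cv2,pickle
from scipy.spatial.transform import Rotation as R
def ray(r,u,v):
    d=np.array([(u-r['cx'])/r['fx'],-(v-r['cy'])/r['fy'],-1.]);return R.from_rotvec(r['orientation']).apply(d)
def onplane(r,u,v,z):
    d=ray(r,u,v);p=np.array(r['position']);return p+d*(z-p[2])/d[2]
def proj(r,P):
    c=R.from_rotvec(r['orientation']).inv().apply(np.atleast_2d(P)-r['position'])
    return np.c_[r['cx']+r['fx']*c[:,0]/-c[:,2], r['cy']-r['fy']*c[:,1]/-c[:,2]]
def load(n): return pickle.load(open(n,'rb'))
E
python3 - <<'E'
from h import *
t=load('top0.pkl');s=load('scene0.pkl')
c=t['image'][140:300,240:420];cv2.imwrite('pics/t0c.png',cv2.resize(c,None,fx=4.4,fy=3.7 and 4.4/1.2,interpolation=cv2.INTER_CUBIC) if 0 else cv2.resize(c,None,fx=3.7,fy=3.7,interpolation=cv2.INTER_CUBIC))
c=s['image'][220:360,170:370];cv2.imwrite('pics/s0c.png',cv2.resize(c,None,fx=4,fy=4,interpolation=cv2.INTER_CUBIC))
E
```

```text
(no output)
```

View pics/t0c.png

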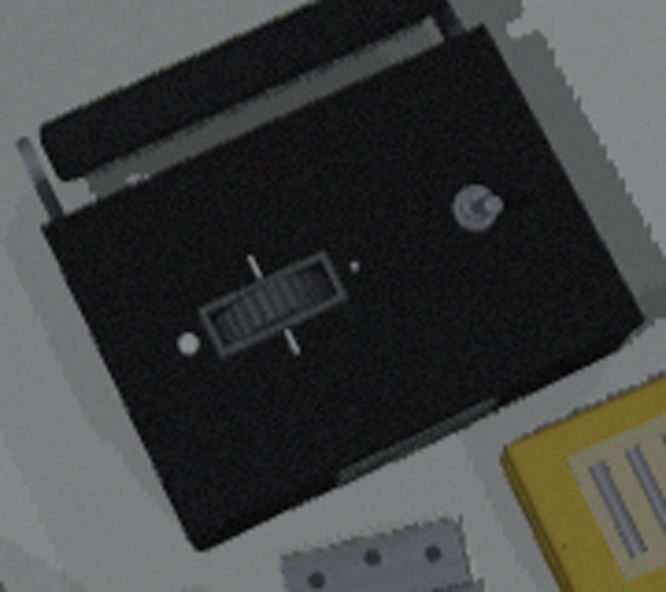

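View pics/s0c.png

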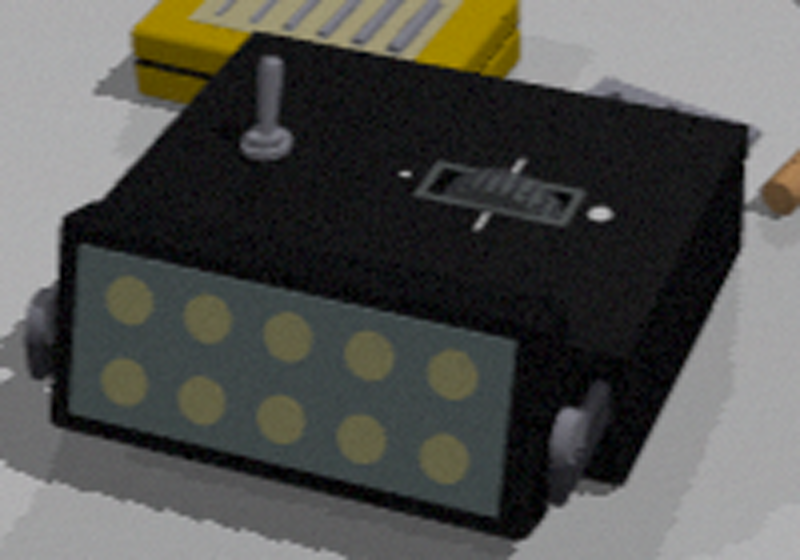

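```bash
cat > m.py <<'E'
from h import *
t=load('top0.pkl');s=load('scene0.pkl')
T=lambda x,y,z:onplane(t,240+(x+.5)/3.7-.5,140+(y+.5)/3.7-.5,z)
S=lambda x,y,z:onplane(s,170+(x+.5)/4-.5,220+(y+.5)/4-.5,z)
c=[T(45,228,60),T(485,25,60),T(645,320,60),T(203,550,60)]
print(np.round(c,1),[round(np.linalg.norm(c[i]-c[i-1]),1) for i in range(4)])
print('cc',np.mean(c,0))
l=[T(250,257,60),T(260,277,60),T(287,330,60),T(298,353,60)]
print('lines top',np.round(np.mean(l,0),1))
l2=[S(522,160,60),S(514,174,60),S(488,211,60),S(476,229,60)]
print('lines scene',np.round(np.mean(l2,0),1))
print('dots top',T(188,344,60),T(355,267,60),'scene',S(600,214,60),S(404,174,60))
print('nut',T(474,208,66),S(267,138,66))
print('slot corners T',np.round([T(200,312,60),T(325,252,60),T(348,296,60),T(222,357,60)],1))
# pose by fit
loc=np.array([[70,100],[70,-100],[-70,-100],[-70,100],[0,30],[0,-60]],float)
def fit(loc,w):
    a=loc-loc.mean(0);b=w-w.mean(0)
    th=np.arctan2((a[:,0]*b[:,1]-a[:,1]*b[:,0]).sum(),(a*b).sum())
    Rm=np.array([[np.cos(th),-np.sin(th)],[np.sin(th),np.cos(th)]]);o=w.mean(0)-Rm@loc.mean(0)
    return th,o,w-(loc@Rm.T+o)
w=np.array(c+[np.mean(l,0),T(474,208,66)])[:,:2]
print('top',*fit(loc,w))
# scene corners: back ones
E
python3 m.py
```

```text
[[591.6 138.8  60. ]
 [646.9 -51.9  60. ]
 [512.9 -90.   60. ]
 [453.   96.9  60. ]] [np.float64(144.7), np.float64(198.5), np.float64(139.2), np.float64(196.3)]
cc [551.09642627  23.45629197  60.        ]
lines top [544.7  53.8  60. ]
lines scene [543.7  53.1  60. ]
dots top [534.46576614  89.81821856  60.        ] [554.17658726  19.26488146  60.        ] scene [533.78173388  88.93051087  60.        ] [554.17610113  18.18014148  60.        ]
nut [568.33423862 -31.28163563  66.        ] [571.45109285 -30.51129873  66.        ]
slot corners T [[546.5  83.1  60. ]
 [562.4  30.   60. ]
 [542.9  24.1  60. ]
 [527.   77.4  60. ]]
top 0.29160126323732305 [551.46749755  24.17607961] [[ 1.81757224 -1.31515213]
 [-0.4048728  -0.43077595]
 [-0.24936241  1.76392723]
 [-2.64762215 -2.89714971]
 [ 1.86671957  0.86978007]
 [-0.38243444  2.0093705 ]]
```

```bash
cat > plan.py <<'E'
from h import *
from cell import env
yaw=0.29
LX=np.array([np.cos(yaw),np.sin(yaw),0]);LY=np.array([-np.sin(yaw),np.cos(yaw),0]);Z=np.array([0,0,1.])
SLOT=np.array([544.5,53.7,60]);TP=SLOT-90*LY+[0,0,2]
def lam(p): d=np.asarray(p)-SLOT;return np.array([d@LX,d@LY,d[2]]) # lamp axes from slot centre at case top
def W(x,y,z): return SLOT+x*LX+y*LY+z*Z
def st():
    s=env.state();print('t',round(s['t'],2),'lamp-rel',lam(s['ee_pos']).round(2),'F(lamp)',[round(float(np.dot(s['contact_force'],a)),2) for a in(LX,LY,Z)],'w',round(s['gripper_width'],3))
    return s
def delta(target,sgn=1):
    """tool-frame delta in shares, for lamp-rel target; tool z along sgn*LY"""
    s=st();Rm=R.from_rotvec(s['tcp_rot'])
    G=np.c_[-Z,-sgn*LX,sgn*LY]
    rv=(Rm.inv()*R.from_matrix(G)).as_rotvec()
    d=Rm.inv().apply(W(*target)-s['ee_pos'])
    print('shift',(d/100).round(4),'turn',(rv/2).round(4),'deg',np.degrees(np.linalg.norm(rv)).round(1))
E
python3 - <<'E'
from plan import *
s=st();print(R.from_rotvec(s['tcp_rot']).as_matrix().round(3),s['q'])
for g in(1,-1): delta((-40,-90,60),g)
E
```

```text
t 0.1 lamp-rel [-236.09  593.47  130.64] F(lamp) [-1.27, -0.3, -0.5] w 1.0
[[-0.001 -0.966  0.259]
 [-0.001  0.259  0.966]
 [-1.     0.    -0.002]] [ 1.09888573e+00  1.58967596e-01  1.59807289e+00  3.43802561e-05
  1.38618411e+00 -2.10138388e-01]
t 0.1 lamp-rel [-236.09  593.47  130.64] F(lamp) [-1.27, -0.3, -0.5] w 1.0
shift [ 0.7121 -5.2529 -4.7913] turn [-0.2759 -0.0007 -0.0004] deg 31.6
t 0.1 lamp-rel [-236.09  593.47  130.64] F(lamp) [-1.27, -0.3, -0.5] w 1.0
shift [ 0.7121 -5.2529 -4.7913] turn [ 1.2949e+00 -5.0000e-04  1.0000e-03] deg 148.4
```

>>> send_rows(
  deltas=[-1,0,-1,-0.91,-0.276,0,0,-1,0,-1,-0.91,-0.276,0,0,-1,0,-1,-0.91,-0.276,0,0,-1,0,-1,-0.91,-0.276,0,0],
)

```text
t: 0.5
ee_pos: [223.2, 437.9, 190.1]
tcp_rot: [-1.423, 1.06, 1.42]
contact_force: [-0.5, 0.8, -0.7]
gripper_width: 0.672
```

```bash
python3 -c "
from plan import *
delta((-40,-90,60))"
```

```text
t 0.5 lamp-rel [-197.97  460.05  130.12] F(lamp) [-0.23, 0.91, -0.69] w 0.672
shift [ 0.7158 -1.5708 -5.5011] turn [ 0.0009 -0.0016 -0.0009] deg 0.2
```

>>> send_rows(
  deltas=[-1,0,-0.28,-1,0,0,0,-1,0,-0.28,-1,0,0,0],
)

```text
t: 0.7
ee_pos: [274.8, 355.4, 190.0]
tcp_rot: [-1.425, 1.059, 1.422]
contact_force: [1.7, -0.5, -0.7]
gripper_width: 0.501
```

>>> send_rows(
  deltas=[-1,0,-0.28,-1,0,0,0,-1,0,-0.28,-1,0,0,0],
)

```text
t: 0.9
ee_pos: [328.5, 270.1, 190.0]
tcp_rot: [-1.426, 1.059, 1.423]
contact_force: [1.2, -0.4, -0.5]
gripper_width: 0.329
```

>>> send_rows(
  deltas=[-1,0,-0.28,-1,0,0,0,-1,0,-0.28,-1,0,0,0],
)

```text
t: 1.1
ee_pos: [381.9, 185.4, 190.1]
tcp_rot: [-1.426, 1.058, 1.423]
contact_force: [1.4, 0.1, -0.2]
gripper_width: 0.152
```

>>> send_rows(
  deltas=[-1,0,-0.28,-1,0,0,0,-1,0,-0.28,-1,0,0,0],
)

```text
t: 1.3
ee_pos: [435.3, 100.7, 190.2]
tcp_rot: [-1.425, 1.058, 1.423]
contact_force: [1.5, 1.1, -1.1]
gripper_width: 0.008
```

>>> send_rows(
  deltas=[-1,0,-0.28,-1,0,0,0,-1,0,-0.28,-1,0,0,0,-1,0,-0.28,-1,0,0,0,-1,0,-0.28,-1,0,0,0],
)

```text
t: 1.7
ee_pos: [491.1, 12.4, 189.9]
tcp_rot: [-1.422, 1.06, 1.423]
contact_force: [0.2, 0.4, -0.2]
gripper_width: 0.003
```

```bash
python3 - <<'E'
from plan import *
delta((-40,-90,60))
r=env.snapshot('top');cv2.imwrite('pics/t1.png',r['image'])
print(proj(r,env.state()['ee_pos']))
r=env.snapshot('scene');cv2.imwrite('pics/s1.png',r['image'])
print(proj(r,env.state()['ee_pos']))
delta((-40,-90,60))
E
```

```text
t 1.7 lamp-rel [-62.98 -24.27 129.91] F(lamp) [0.33, 0.3, -0.17] w 0.003
shift [ 0.6998 -0.2302 -0.6564] turn [ 0.0014 -0.0011 -0.0016] deg 0.3
[[352.9205677  231.46416019]]
[[293.22604986 162.91805111]]
t 1.8 lamp-rel [-63.11 -22.33 130.07] F(lamp) [-0.48, 0.93, -0.66] w 0.006
shift [ 0.7015 -0.2291 -0.6766] turn [ 0.003  -0.0011 -0.0015] deg 0.4
```

View pics/s1.png

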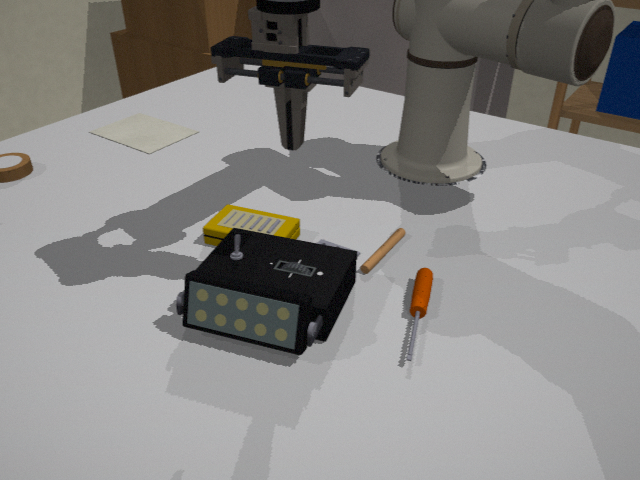

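View pics/t1.png

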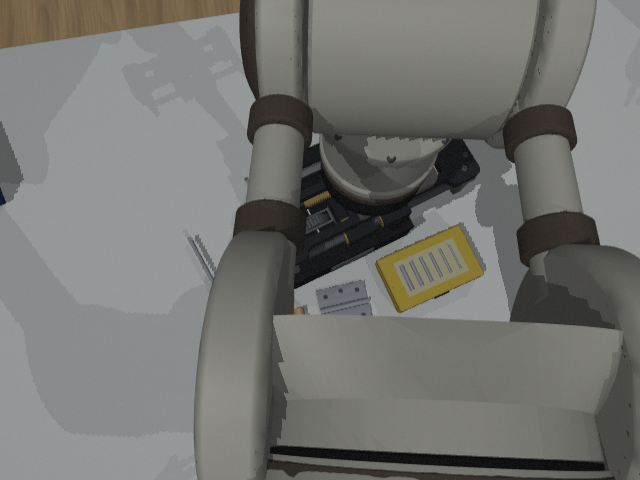

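```bash
python3 - <<'E'
from plan import *
c=cv2.imread('pics/s1.png')[60:210,200:400]
cv2.imwrite('pics/s1c.png',cv2.resize(c,None,fx=4,fy=4,interpolation=cv2.INTER_CUBIC))
E
```

```text
(no output)
```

View pics/s1c.png

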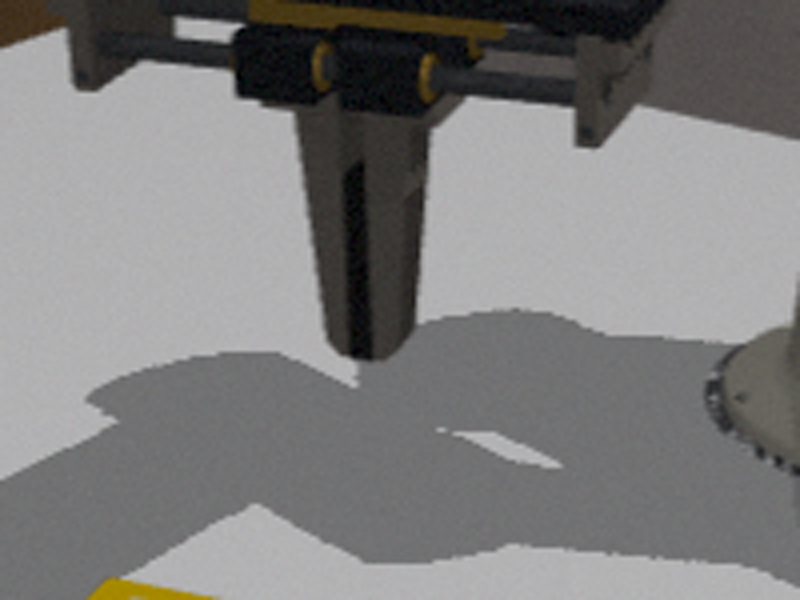

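```bash
python3 - <<'E'
from plan import *
t=load('top0.pkl');s=load('scene0.pkl')
print(proj(s,[[0,0,0],[0,0,30]]))
e=env.state()['ee_pos'];print(e)
for dz in(0,5,10,15,20):
  for dx in (0,): print(dz,proj(s,e+[dx,0,dz]))
print('back 15',proj(s,e+[-15,0,0]), np.array(e)-s['position'])
# toggle tip in both views
print(onplane(s,170+270/4,220+60/4,91.5)-TP, onplane(t,240+494/3.7,140+203/3.7,91.5)-TP)
print(proj(s,TP+29.5*Z-12.5*LX)*1, [170+270/4,220+60/4], proj(t,TP+29.5*Z-12.5*LX),[240+494/3.7,140+203/3.7])
E
```

```text
[[430.16798868 160.50025056]
 [431.59179534 147.54436024]]
[490.40820667  14.25529877 190.072368  ]
0 [[293.22604986 162.91805111]]
5 [[293.12133563 159.59347175]]
10 [[293.01589863 156.24594485]]
15 [[292.90973134 152.87523201]]
20 [[292.80282614 149.48109149]]
back 15 [[299.80123207 159.07919332]] [-573.45059706 -453.30079512 -349.0108368 ]
[-9.09272361 -2.3574006  29.5       ] [-9.69054164 -3.05657848 29.5       ]
[[238.22729258 233.84548926]] [237.5, 235.0] [[374.18913237 196.32572185]] [373.51351351351354, 194.86486486486487]
```

>>> send_rows(
  deltas=[-1,0.4,-0.18,-0.67,0,0,0,-1,0.8,-0.18,-0.67,0,0,0,-1,0.9,-0.18,-0.67,0,0,0,-1,0.9,-0.18,-0.67,0,0,0],
)

```text
t: 2.2
ee_pos: [523.8, -42.8, 96.7]
tcp_rot: [-1.42, 1.06, 1.433]
contact_force: [-0.2, 0.5, -0.0]
gripper_width: 0.006
```

```bash
cat > look.py <<'E'
from plan import *
import sys
n=sys.argv[1];x0,y0,w,hh,f=map(int,sys.argv[2:7]);v=sys.argv[7] if len(sys.argv)>7 else 'scene'
delta((-45,-90,40))
r=env.snapshot(v);pickle.dump(r,open(n+'.pkl','wb'))
c=r['image'][y0:y0+hh,x0:x0+w]
cv2.imwrite('pics/%s.png'%n,cv2.resize(c,None,fx=f,fy=f,interpolation=cv2.INTER_CUBIC))
e=env.state()['ee_pos']
print('tcp px in crop',(proj(r,[e,e+[0,0,17]])-[x0,y0])*f);st()
E
python3 look.py s2 170 160 200 150 4
```

```text
t 2.2 lamp-rel [-47.39 -86.54  36.69] F(lamp) [0.01, 0.55, -0.01] w 0.006
shift [-0.0334 -0.0233 -0.0347] turn [ 0.0036  0.0012 -0.0045] deg 0.7
tcp px in crop [[317.64571512 232.6721589 ]
 [314.36388995 192.39498522]]
t 2.25 lamp-rel [-45.94 -87.21  39.1 ] F(lamp) [0.41, 0.1, 0.57] w 0.007
```

View pics/s2.png

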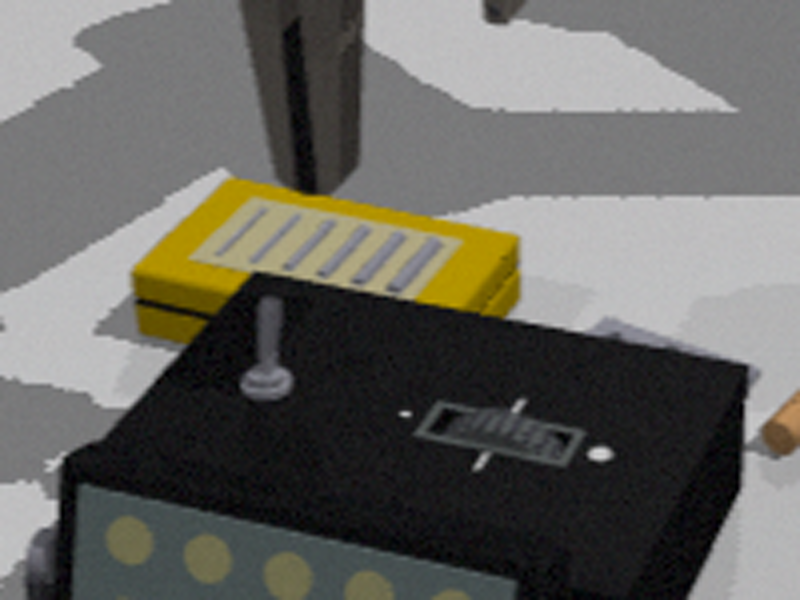

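>>> send_rows(
  deltas=[-1,0.15,0,-0.03,0,0,0,-1,0.3,0,-0.03,0,0,0,-1,0.3,0,-0.03,0,0,0],
)

```text
t: 2.55
ee_pos: [525.0, -44.8, 68.1]
tcp_rot: [-1.422, 1.058, 1.432]
contact_force: [-1.2, 0.0, 0.1]
gripper_width: 0.008
```

```bash
python3 look.py s3 170 160 200 150 4
```

```text
t 2.55 lamp-rel [-46.81 -88.78   8.09] F(lamp) [-1.09, 0.37, 0.15] w 0.008
shift [-0.3192 -0.0157 -0.0119] turn [ 0.0045  0.0007 -0.0036] deg 0.7
tcp px in crop [[318.29791328 300.22335788]
 [315.08860925 261.4809918 ]]
t 2.6 lamp-rel [-46.18 -89.34   9.15] F(lamp) [-0.68, 0.61, 0.56] w 0.006
```

View pics/s3.png

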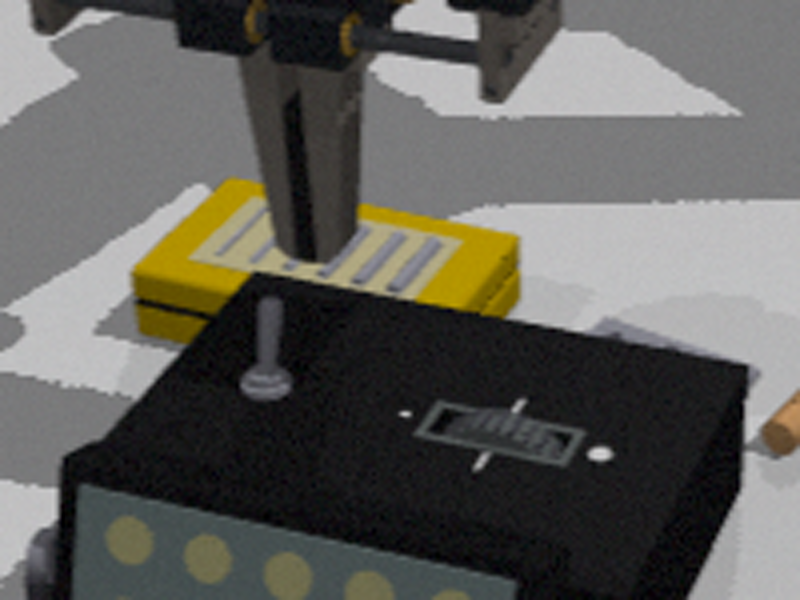

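>>> send_rows(
  deltas=[-1,0,-0.1,-0.01,0,0,0,-1,0,-0.2,-0.01,0,0,0,-1,0,-0.2,-0.01,0,0,0],
)

```text
t: 2.9
ee_pos: [547.4, -40.0, 70.2]
tcp_rot: [-1.426, 1.056, 1.428]
contact_force: [-1.0, -0.2, 0.4]
gripper_width: 0.004
```

```bash
python3 look.py s4 170 160 200 150 4
```

```text
t 2.9 lamp-rel [-24.01 -90.67  10.19] F(lamp) [-1.0, 0.08, 0.44] w 0.004
shift [-0.2974  0.2108  0.0084] turn [ 0.0048 -0.0005 -0.0017] deg 0.6
tcp px in crop [[291.17672839 327.96155613]
 [287.60342123 288.74765621]]
t 2.95 lamp-rel [-24.88 -90.45   9.78] F(lamp) [1.03, 0.71, -0.11] w 0.002
```

View pics/s4.png

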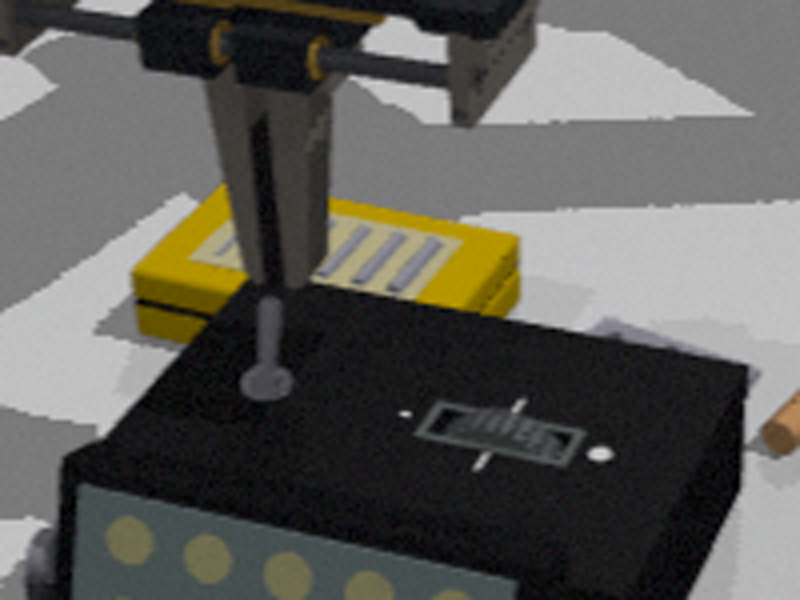

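>>> send_rows(
  deltas=[-1,0.08,0,0,0,0,0,-1,0.08,0,0,0,0,0,-1,0.08,-0.05,0,0,0,0,-1,0.08,-0.05,0,0,0,0],
)

```text
t: 3.35
ee_pos: [551.5, -38.6, 61.7]
tcp_rot: [-1.425, 1.056, 1.429]
contact_force: [0.4, 0.4, 0.2]
gripper_width: 0.004
```

>>> send_rows(
  deltas=[-1,0,-0.03,0,0,0,0,-1,0,-0.05,0,0,0,0,-1,0,-0.05,0,0,0,0],
)

```text
t: 3.65
ee_pos: [556.9, -37.1, 61.9]
tcp_rot: [-1.426, 1.056, 1.429]
contact_force: [-1.1, -0.2, 0.0]
gripper_width: 0.001
```

```bash
python3 look.py s5 170 160 200 150 4
```

```text
t 3.65 lamp-rel [-14.12 -90.51   1.88] F(lamp) [-1.07, 0.16, 0.0] w 0.001
shift [-0.3801  0.3102  0.0078] turn [ 0.0048 -0.0004 -0.0019] deg 0.6
tcp px in crop [[280.37487278 361.47977015]
 [276.66431422 322.44736396]]
t 3.7 lamp-rel [-14.21 -90.45   1.81] F(lamp) [0.59, -0.29, -0.33] w 0.005
```

View pics/s5.png

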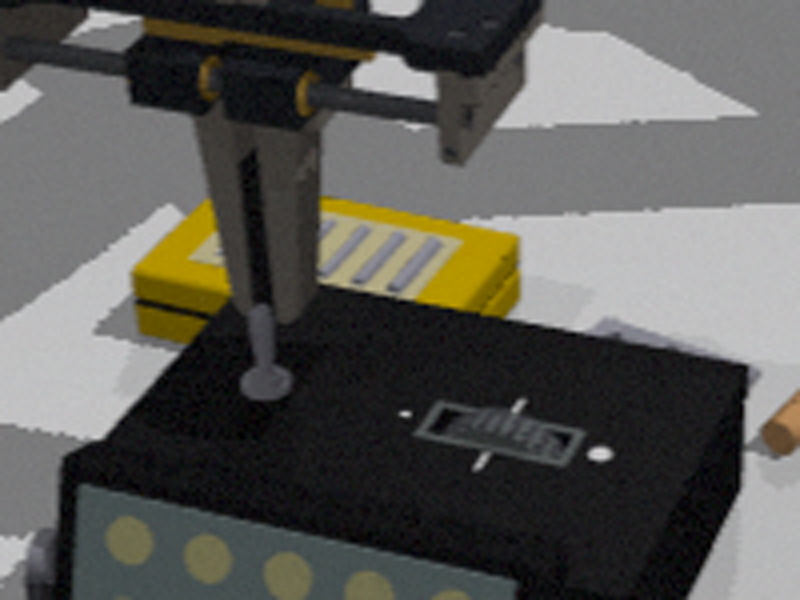

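The lever tip has moved from about (270,297) to (262,308) in the crop, so it's being pushed. The force is still small, so I'll keep going.

>>> send_rows(
  deltas=[-1,0,-0.03,0,0,0,0,-1,0,-0.06,0,0,0,0,-1,0,-0.06,0,0,0,0],
)

```text
t: 4.0
ee_pos: [563.2, -35.2, 61.9]
tcp_rot: [-1.426, 1.055, 1.428]
contact_force: [0.0, -0.8, -1.4]
gripper_width: 0.004
```

>>> send_rows(
  deltas=[-1,0,-0.03,0,0,0,0,-1,0,-0.05,0,0,0,0,-1,0,-0.05,0,0,0,0],
)

```text
t: 4.3
ee_pos: [567.1, -33.8, 61.4]
tcp_rot: [-1.425, 1.057, 1.43]
contact_force: [-3.6, -2.6, 1.0]
gripper_width: 0.007
```

```bash
python3 look.py s6 170 160 200 150 4
```

```text
t 4.3 lamp-rel [ -3.33 -90.34   1.4 ] F(lamp) [-4.2, -1.49, 0.98] w 0.007
shift [-0.3839  0.4186  0.0073] turn [ 0.0049 -0.0002 -0.0025] deg 0.6
tcp px in crop [[267.75808145 378.46433819]
 [263.86828659 339.22498078]]
t 4.35 lamp-rel [ -3.31 -90.33   1.43] F(lamp) [-4.07, 0.06, 1.09] w 0.006
```

View pics/s6.png

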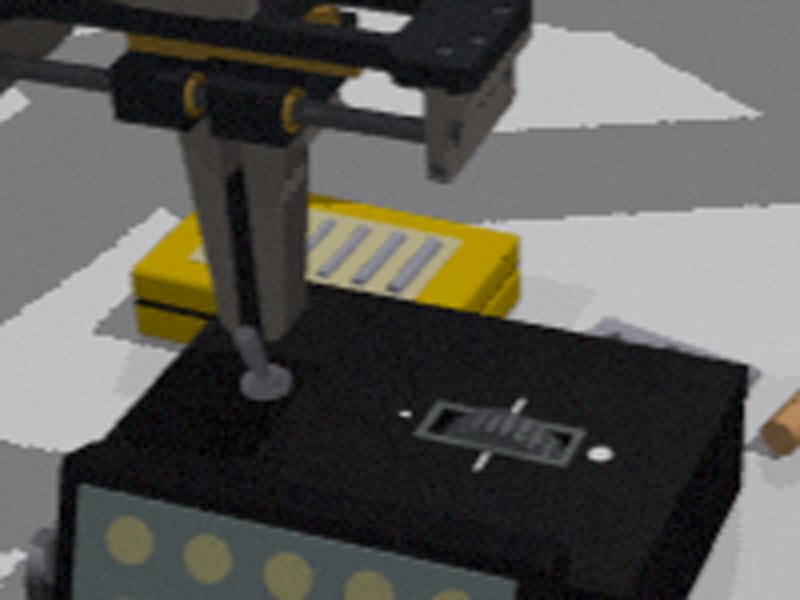

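```bash
python3 - <<'E'
from plan import *
s=load('scene0.pkl')
for a in(-.4,0,.2,.3,.4): print(a,(proj(s,TP+30*np.sin(a)*LX+30*np.cos(a)*Z)-[170,160])*4)
E
```

```text
-0.4 [[272.34046606 300.96011882]]
0 [[257.46797557 312.24272184]]
0.2 [[250.17470487 322.42763741]]
0.3 [[246.70226245 328.50860252]]
0.4 [[243.39759026 335.16948755]]
```

>>> send_rows(
  deltas=[-1,0,0.1,0,0,0,0,-1,0,0.15,0,0,0,0,-1,-0.3,0.15,0,0,0,0,-1,-0.4,0.15,0.3,0,0,0,-1,-0.4,-0.03,0.8,0,0,0,-1,-0.4,-0.03,0.8,0,0,0,-1,-0.4,-0.03,0.8,0,0,0],
)

```text
t: 5.05
ee_pos: [546.6, 44.5, 101.6]
tcp_rot: [-1.428, 1.054, 1.43]
contact_force: [0.6, -0.4, 0.7]
gripper_width: 0.005
```

```bash
python3 look.py s7 170 160 200 150 4
```

```text
t 5.05 lamp-rel [-0.61 -9.37 41.62] F(lamp) [0.44, -0.57, 0.68] w 0.005
shift [ 0.0185  0.4536 -0.8009] turn [ 0.006  -0.0004 -0.0018] deg 0.7
tcp px in crop [[468.05179984 327.68989778]
 [466.31442935 285.62283828]]
t 5.1 lamp-rel [ -0.91 -10.35  41.44] F(lamp) [0.17, -0.24, -0.39] w 0.007
```

View pics/s7.png

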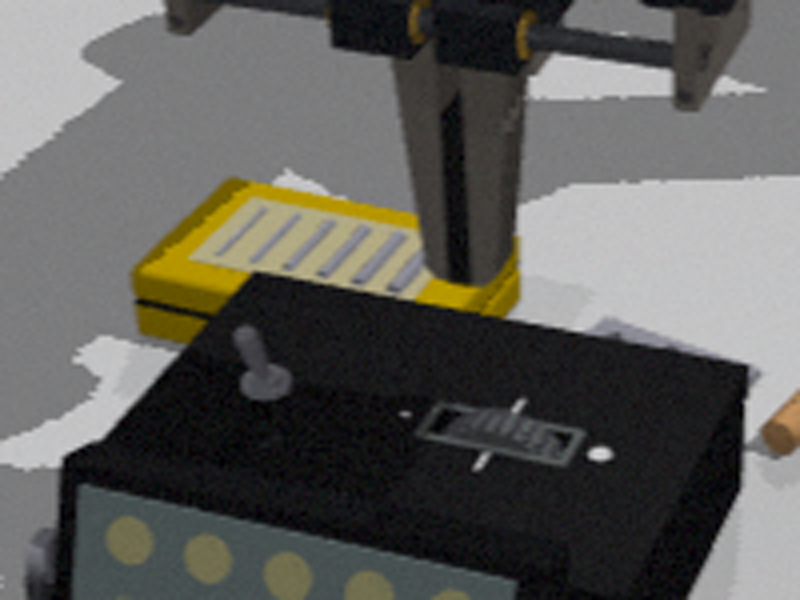

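>>> send_rows(
  deltas=[-1,0.2,-0.01,0.02,0,0,0,-1,0.38,-0.01,0.02,0,0,0,-1,0.38,-0.01,0.02,0,0,0],
)

```text
t: 5.4
ee_pos: [544.5, 44.6, 60.7]
tcp_rot: [-1.422, 1.06, 1.433]
contact_force: [-0.8, -0.0, 0.3]
gripper_width: 0.005
```

```bash
python3 look.py s8 240 200 100 75 8
```

```text
t 5.4 lamp-rel [-2.56 -8.72  0.73] F(lamp) [-0.75, 0.17, 0.27] w 0.005
shift [-0.3898  0.4351 -0.8085] turn [ 0.0044  0.0006 -0.0045] deg 0.7
tcp px in crop [[391.6586951  521.50228998]
 [388.45598394 441.75780094]]
t 5.45 lamp-rel [-1.44 -9.08  2.29] F(lamp) [-0.4, -0.29, -0.95] w 0.004
```

View pics/s8.png

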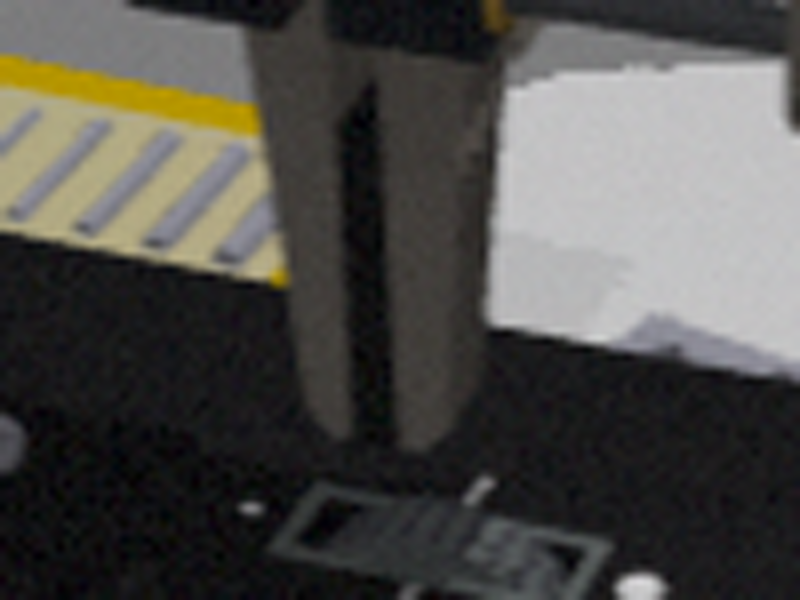

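>>> send_rows(
  deltas=[-1,0.03,-0.01,0,0,0,0,-1,0.05,-0.02,0,0,0,0],
)

```text
t: 5.65
ee_pos: [548.3, 44.5, 58.0]
tcp_rot: [-1.424, 1.058, 1.429]
contact_force: [-0.4, 0.0, 0.5]
gripper_width: 0.003
```

>>> send_rows(
  deltas=[-1,0.02,0,0,0,0,0,-1,0.02,0,0,0,0,0],
)

```text
t: 5.85
ee_pos: [548.6, 44.3, 56.2]
tcp_rot: [-1.424, 1.058, 1.428]
contact_force: [-0.9, -0.2, -0.5]
gripper_width: 0.004
```

>>> send_rows(
  deltas=[-1,0.015,0,0,0,0,0,-1,0.015,0,0,0,0,0],
)

```text
t: 6.05
ee_pos: [548.6, 44.4, 54.7]
tcp_rot: [-1.424, 1.058, 1.428]
contact_force: [0.4, 0.8, -0.1]
gripper_width: 0.003
```

```bash
python3 look.py s9 240 200 100 75 8
```

```text
t 6.05 lamp-rel [  1.29 -10.12  -5.28] F(lamp) [0.62, 0.62, -0.05] w 0.003
shift [-0.45    0.4715 -0.7953] turn [ 0.004  -0.0004 -0.0024] deg 0.5
tcp px in crop [[381.86447276 563.84794834]
 [378.55812891 484.81448891]]
t 6.1 lamp-rel [  1.27 -10.14  -5.27] F(lamp) [-0.53, -0.17, 0.08] w 0.008
```

View pics/s9.png

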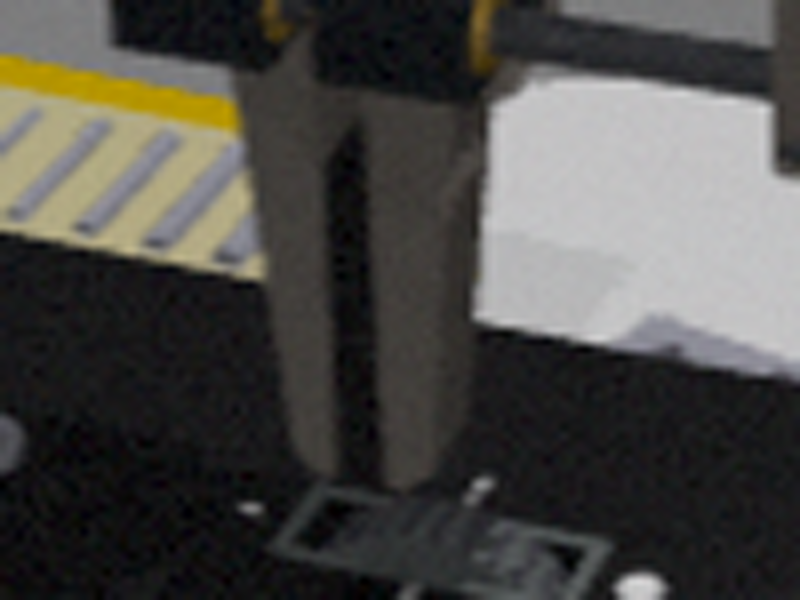

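```bash
python3 - <<'E'
from plan import *
s=load('s9.pkl')
q=np.array([1.3,-10.1,-5.3])
for hx in(0,5,8,10):
  for h in(15,17,19,21,23): print(hx,h,((proj(s,W(*(q+[hx,0,h])))-[240,200])*8).round(0))
print('case frame',((proj(s,np.array([W(0,-25,0),W(0,25,0),W(8,0,0),W(-8,0,0),W(0,0,4),W(0,0,8),W(0,0,14)]))-[240,200])*8).round(0))
E
```

```text
0 15 [[379. 494.]]
0 17 [[379. 485.]]
0 19 [[378. 476.]]
0 21 [[378. 466.]]
0 23 [[378. 457.]]
5 15 [[369. 510.]]
5 17 [[368. 501.]]
5 19 [[368. 491.]]
5 21 [[367. 482.]]
5 23 [[367. 472.]]
8 15 [[362. 520.]]
8 17 [[362. 510.]]
8 19 [[361. 501.]]
8 21 [[361. 491.]]
8 23 [[360. 482.]]
10 15 [[358. 526.]]
10 17 [[357. 517.]]
10 19 [[357. 507.]]
10 21 [[357. 498.]]
10 23 [[356. 488.]]
case frame [[305. 520.]
 [572. 573.]
 [421. 572.]
 [454. 521.]
 [437. 528.]
 [436. 509.]
 [435. 481.]]
```

>>> send_rows(
  deltas=[-1,0.01,0.01,0.03,0,0,0,-1,0.02,0.01,0.03,0,0,0],
)

```text
t: 6.3
ee_pos: [546.5, 47.3, 52.7]
tcp_rot: [-1.424, 1.058, 1.429]
contact_force: [0.6, -0.6, 0.0]
gripper_width: 0.001
```

>>> send_rows(
  deltas=[-1,0.015,0,0,0,0,0,-1,0.015,0,0,0,0,0],
)

```text
t: 6.5
ee_pos: [546.2, 47.4, 50.8]
tcp_rot: [-1.424, 1.058, 1.429]
contact_force: [0.1, 0.1, -0.4]
gripper_width: 0.002
```

>>> send_rows(
  deltas=[-1,0.015,0,0,0,0,0,-1,0.015,0,0,0,0,0],
)

```text
t: 6.7
ee_pos: [546.0, 47.4, 49.1]
tcp_rot: [-1.424, 1.058, 1.43]
contact_force: [-0.4, 0.2, 0.3]
gripper_width: 0.001
```

```bash
python3 look.py s10 240 200 100 75 8
```

```text
t 6.7 lamp-rel [ -0.35  -6.44 -10.93] F(lamp) [-0.29, 0.27, 0.33] w 0.001
shift [-0.5065  0.4567 -0.8318] turn [ 0.0043 -0.0001 -0.003 ] deg 0.6
tcp px in crop [[405.37222629 588.24413536]
 [402.34864875 509.81370718]]
t 6.75 lamp-rel [ -0.29  -6.49 -10.83] F(lamp) [-0.52, 0.49, 0.46] w 0.005
```

View pics/s10.png

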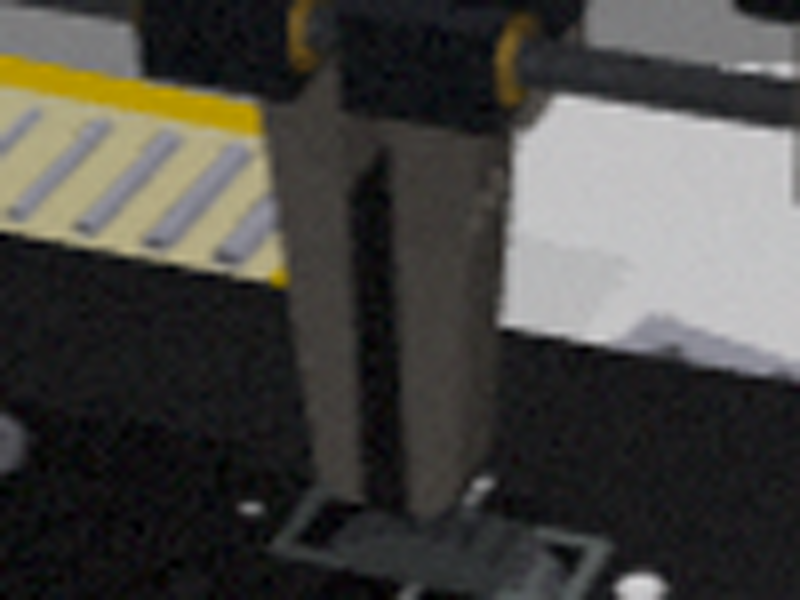

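>>> send_rows(
  deltas=[-1,0.012,0,0,0,0,0,-1,0.012,0,0,0,0,0],
)

```text
t: 6.95
ee_pos: [546.0, 47.4, 47.8]
tcp_rot: [-1.424, 1.058, 1.43]
contact_force: [0.3, -0.0, -0.0]
gripper_width: 0.008
```

>>> send_rows(
  deltas=[-1,0.01,0,0,0,0,0,-1,0.01,0,0,0,0,0],
)

```text
t: 7.15
ee_pos: [545.8, 47.4, 46.6]
tcp_rot: [-1.423, 1.058, 1.43]
contact_force: [0.5, 0.0, -0.6]
gripper_width: 0.005
```

>>> send_rows(
  deltas=[-1,0.01,0,0,0,0,0,-1,0.01,0,0,0,0,0],
)

```text
t: 7.35
ee_pos: [545.7, 47.4, 45.5]
tcp_rot: [-1.423, 1.058, 1.43]
contact_force: [0.6, -0.2, 0.4]
gripper_width: 0.005
```

>>> send_rows(
  deltas=[-1,0.008,0,0,0,0,0,-1,0.008,0,0,0,0,0],
)

```text
t: 7.55
ee_pos: [545.6, 47.4, 44.5]
tcp_rot: [-1.423, 1.059, 1.431]
contact_force: [-0.1, 0.7, -0.1]
gripper_width: 0.004
```

```bash
python3 look.py s11 240 200 100 75 8
```

```text
t 7.55 lamp-rel [ -0.77  -6.35 -15.49] F(lamp) [0.06, 0.68, -0.13] w 0.004
shift [-0.5521  0.4531 -0.8327] turn [ 0.0042  0.0001 -0.0034] deg 0.6
tcp px in crop [[407.99688867 608.0045072 ]
 [405.01380661 530.07302362]]
t 7.6 lamp-rel [ -0.74  -6.32 -15.46] F(lamp) [-0.53, 0.26, -0.33] w 0.005
```

View pics/s11.png

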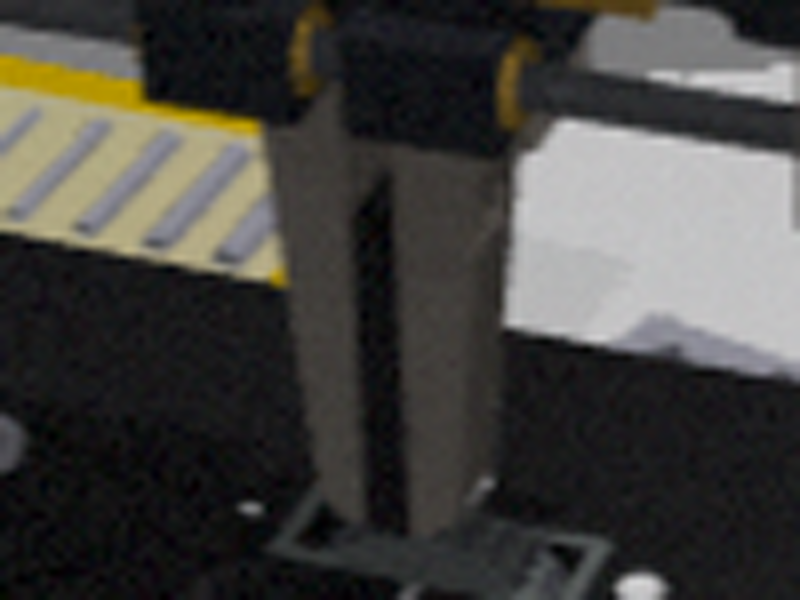

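>>> send_rows(
  deltas=[-1,0.01,0,0,0,0,0,-1,0.01,0,0,0,0,0],
)

```text
t: 7.8
ee_pos: [545.8, 47.4, 43.6]
tcp_rot: [-1.423, 1.058, 1.43]
contact_force: [0.2, 0.7, 0.7]
gripper_width: 0.006
```

>>> send_rows(
  deltas=[-1,0.008,0,0,0,0,0,-1,0.008,0,0,0,0,0],
)

```text
t: 8.0
ee_pos: [545.9, 47.4, 43.1]
tcp_rot: [-1.423, 1.058, 1.43]
contact_force: [-0.9, 0.2, 3.5]
gripper_width: 0.008
```

>>> send_rows(
  deltas=[-1,0.008,0,0,0,0,0,-1,0.008,0,0,0,0,0],
)

```text
t: 8.2
ee_pos: [546.0, 47.4, 42.5]
tcp_rot: [-1.423, 1.058, 1.43]
contact_force: [-2.2, -0.3, 4.8]
gripper_width: 0.008
```

>>> send_rows(
  deltas=[-1,0.002,0,0.02,0,0,0,-1,0.002,0,0.04,0,0,0],
)

```text
t: 8.4
ee_pos: [545.2, 50.6, 42.7]
tcp_rot: [-1.425, 1.059, 1.429]
contact_force: [-1.1, -3.5, 4.0]
gripper_width: 0.006
```

```bash
python3 look.py s12 240 200 100 75 8
```

```text
t 8.4 lamp-rel [ -0.23  -3.12 -17.34] F(lamp) [-2.1, -3.01, 4.01] w 0.006
shift [-0.5695  0.4584 -0.8658] turn [ 0.0043 -0.0007 -0.0029] deg 0.6
tcp px in crop [[426.56510049 622.19082613]
 [423.79298397 544.39460542]]
t 8.45 lamp-rel [ -0.25  -2.67 -17.38] F(lamp) [-1.9, -1.6, 4.1] w 0.006
```

View pics/s12.png

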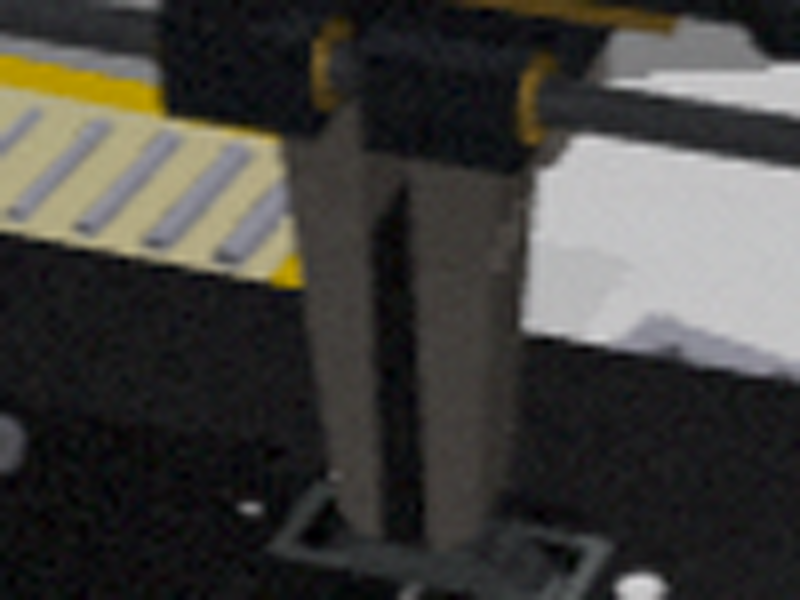

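>>> send_rows(
  deltas=[-1,0.006,0,0.03,0,0,0,-1,0.006,0,0.06,0,0,0],
)

```text
t: 8.65
ee_pos: [543.6, 56.7, 42.3]
tcp_rot: [-1.425, 1.058, 1.428]
contact_force: [-1.4, -2.6, 5.8]
gripper_width: 0.007
```

>>> send_rows(
  deltas=[-1,0.003,0,0.03,0,0,0,-1,0.003,0,0.06,0,0,0],
)

```text
t: 8.85
ee_pos: [542.0, 62.5, 42.3]
tcp_rot: [-1.426, 1.058, 1.428]
contact_force: [-0.6, -2.7, 4.9]
gripper_width: 0.006
```

```bash
python3 look.py s13 240 200 100 75 8
```

```text
t 8.85 lamp-rel [  0.12   9.13 -17.73] F(lamp) [-1.35, -2.37, 4.85] w 0.006
shift [-0.5728  0.4625 -0.9887] turn [ 0.0043 -0.0011 -0.0024] deg 0.6
tcp px in crop [[491.06577606 638.21414809]
 [489.02191179 560.29082813]]
t 8.9 lamp-rel [  0.09   9.63 -17.77] F(lamp) [-1.72, -1.27, 5.63] w 0.007
```

View pics/s13.png

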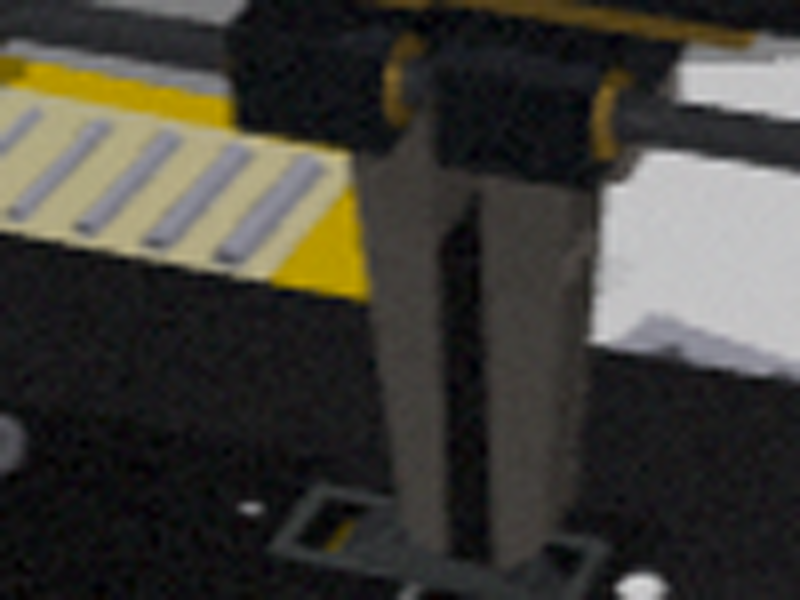

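The yellow ribs have appeared at the slot's −y end, near (345,535) in the crop, so the wheel is turning. I'll lift and return for the next stroke.

>>> send_rows(
  deltas=[-1,-0.1,0,0,0,0,0,-1,-0.2,0,0,0,0,0,-1,-0.2,0.2,-0.1,0,0,0,-1,-0.2,0.4,-0.17,0,0,0,-1,-0.2,0.4,-0.17,0,0,0],
)

```text
t: 9.4
ee_pos: [507.3, 34.7, 62.5]
tcp_rot: [-1.424, 1.059, 1.428]
contact_force: [-0.4, 0.5, -0.8]
gripper_width: 0.009
```

```bash
python3 look.py s14 240 200 100 75 8
```

```text
t 9.4 lamp-rel [-41.1   -7.61   2.54] F(lamp) [-0.2, 0.62, -0.76] w 0.009
shift [-0.3734  0.0472 -0.824 ] turn [ 0.0037 -0.0005 -0.0028] deg 0.5
tcp px in crop [[476.19535025 404.26541094]
 [474.04677428 326.05346239]]
t 9.45 lamp-rel [-39.89  -7.55   2.77] F(lamp) [1.13, -0.15, 0.47] w 0.005
```

View pics/s14.png

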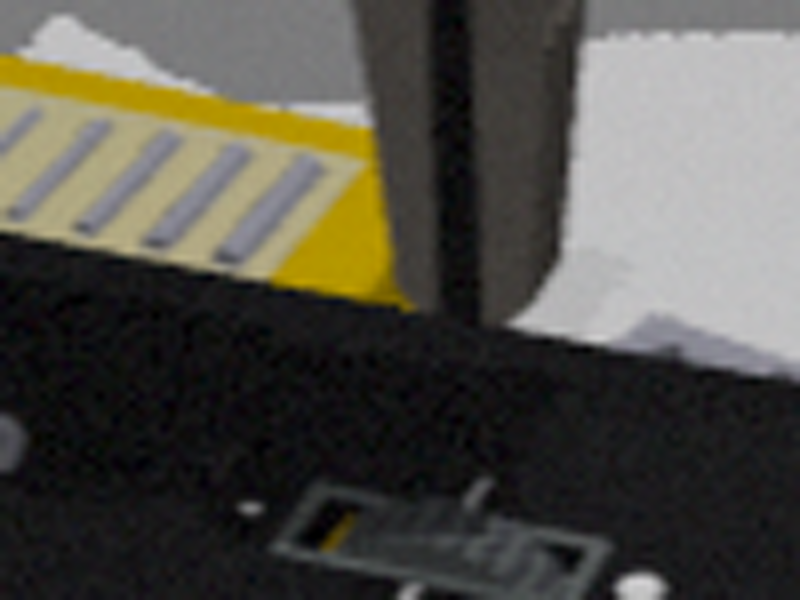

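>>> send_rows(
  deltas=[-1,0,-0.2,-0.02,0,0,0,-1,0.0,-0.4,-0.02,0,0,0,-1,0.1,-0.4,-0.02,0,0,0,-1,0.165,-0.4,-0.02,0,0,0,-1,0.165,-0.4,-0.02,0,0,0],
)

```text
t: 9.95
ee_pos: [545.2, 45.3, 44.1]
tcp_rot: [-1.422, 1.06, 1.431]
contact_force: [0.5, -0.3, -0.1]
gripper_width: 0.005
```

```bash
python3 -c "
from plan import *
delta((0,-9,-17.3))"
```

```text
t 9.95 lamp-rel [ -1.78  -8.27 -15.85] F(lamp) [0.37, -0.47, -0.15] w 0.005
shift [ 0.0143 -0.0178 -0.0074] turn [ 0.0038  0.0002 -0.004 ] deg 0.6
```

>>> send_rows(
  deltas=[-1,0.01,-0.01,0,0,0,0,-1,0.018,-0.015,0,0,0,0,-1,0.018,-0.015,0,0,0,0],
)

```text
t: 10.25
ee_pos: [546.0, 45.5, 42.6]
tcp_rot: [-1.421, 1.061, 1.432]
contact_force: [-2.9, -1.3, 4.1]
gripper_width: 0.0
```

>>> send_rows(
  deltas=[-1,0.006,0,0.03,0,0,0,-1,0.006,0,0.06,0,0,0,-1,0.006,0,0.09,0,0,0],
)

```text
t: 10.55
ee_pos: [544.0, 54.0, 42.6]
tcp_rot: [-1.423, 1.06, 1.43]
contact_force: [-1.7, -3.9, 4.2]
gripper_width: 0.004
```

>>> send_rows(
  deltas=[-1,0.003,0,0.03,0,0,0,-1,0.003,0,0.06,0,0,0,-1,0.003,0,0.09,0,0,0],
)

```text
t: 10.85
ee_pos: [541.5, 62.9, 42.5]
tcp_rot: [-1.423, 1.06, 1.43]
contact_force: [-0.3, -2.8, 3.9]
gripper_width: 0.007
```

```bash
python3 look.py s15 240 200 100 75 8
```

```text
t 10.85 lamp-rel [ -0.2    9.64 -17.53] F(lamp) [-1.06, -2.66, 3.88] w 0.007
shift [-0.5713  0.4597 -0.9933] turn [ 0.0038 -0.0004 -0.0036] deg 0.6
tcp px in crop [[494.46405256 637.02747543]
 [492.45920368 559.09301575]]
t 10.9 lamp-rel [ -0.23  10.15 -17.61] F(lamp) [-1.26, -1.62, 4.21] w 0.01
```

View pics/s15.png

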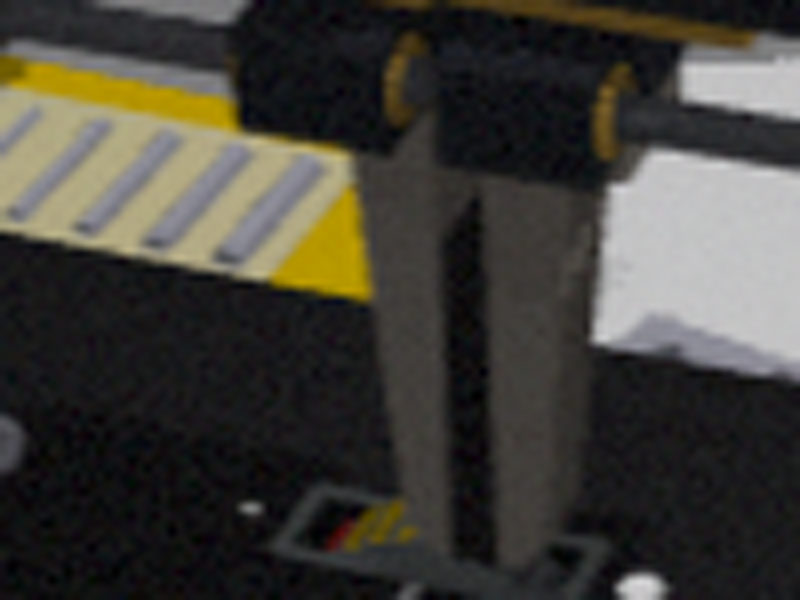

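>>> send_rows(
  deltas=[-1,-0.06,0,0,0,0,0,-1,-0.12,0,0,0,0,0,-1,-0.12,0,-0.1,0,0,0,-1,-0.1,0,-0.19,0,0,0,-1,-0.04,0,-0.19,0,0,0,-1,-0.03,0,-0.19,0,0,0],
)

```text
t: 11.5
ee_pos: [546.0, 44.9, 44.0]
tcp_rot: [-1.42, 1.061, 1.432]
contact_force: [-0.7, -0.4, -0.6]
gripper_width: 0.004
```

```bash
python3 look.py s16 240 200 100 75 8;python3 -c "
from plan import *
delta((0,-9,-17.3))"
```

```text
t 11.5 lamp-rel [ -1.09  -8.9  -16.04] F(lamp) [-0.77, -0.24, -0.56] w 0.004
shift [-0.557   0.4498 -0.8074] turn [ 0.0034  0.0005 -0.0047] deg 0.7
tcp px in crop [[396.44743655 606.68496142]
 [393.3367116  528.84272893]]
t 11.55 lamp-rel [ -1.03  -8.65 -15.92] F(lamp) [-0.27, 0.24, -0.6] w 0.005
t 11.55 lamp-rel [ -1.03  -8.65 -15.92] F(lamp) [-0.27, 0.24, -0.6] w 0.005
shift [ 0.0137 -0.0104 -0.0036] turn [ 0.0036  0.0005 -0.0047] deg 0.7
```

View pics/s16.png

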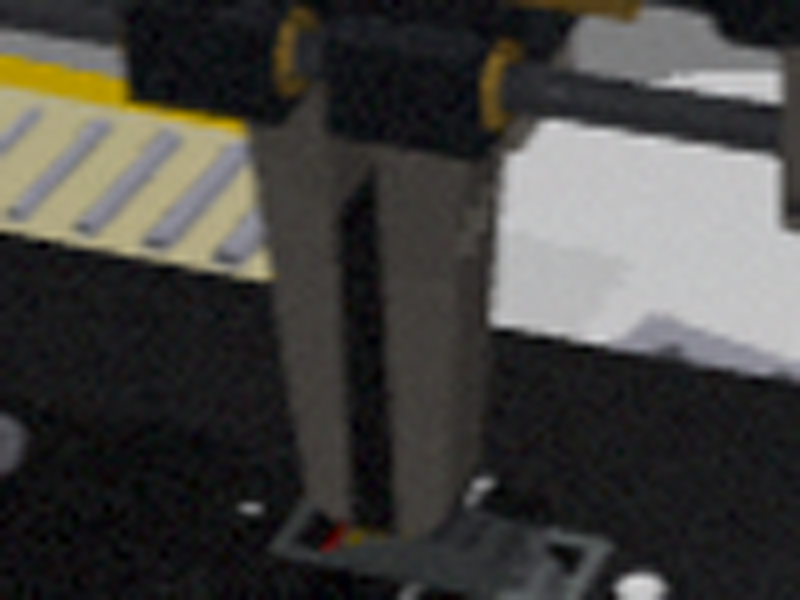

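Red is still in place at (330,540), so I'll press and make the third stroke.

>>> send_rows(
  deltas=[-1,0.01,-0.005,0,0,0,0,-1,0.018,-0.005,0,0,0,0,-1,0.018,-0.005,0,0,0,0],
)

```text
t: 11.85
ee_pos: [546.5, 45.3, 42.6]
tcp_rot: [-1.421, 1.061, 1.432]
contact_force: [-1.5, -0.7, 3.9]
gripper_width: 0.003
```

>>> send_rows(
  deltas=[-1,0.006,0,0.03,0,0,0,-1,0.006,0,0.06,0,0,0,-1,0.006,0,0.09,0,0,0],
)

```text
t: 12.15
ee_pos: [544.3, 53.9, 42.5]
tcp_rot: [-1.422, 1.061, 1.431]
contact_force: [-0.1, -3.2, 4.3]
gripper_width: 0.008
```

>>> send_rows(
  deltas=[-1,0.003,0,0.03,0,0,0,-1,0.003,0,0.06,0,0,0,-1,0.003,0,0.08,0,0,0],
)

```text
t: 12.45
ee_pos: [542.1, 61.8, 42.4]
tcp_rot: [-1.423, 1.06, 1.431]
contact_force: [-0.3, -2.6, 4.6]
gripper_width: 0.005
```

```bash
python3 look.py s17 240 200 100 75 8
```

```text
t 12.45 lamp-rel [ 1.000e-02  8.450e+00 -1.762e+01] F(lamp) [-1.0, -2.43, 4.61] w 0.005
shift [-0.5722  0.4624 -0.9812] turn [ 0.0039 -0.0002 -0.004 ] deg 0.6
tcp px in crop [[486.40378758 636.43333983]
 [484.30712787 558.5134534 ]]
t 12.5 lamp-rel [-1.000e-02  8.720e+00 -1.766e+01] F(lamp) [-0.88, -1.55, 3.74] w 0.005
```

View pics/s17.png

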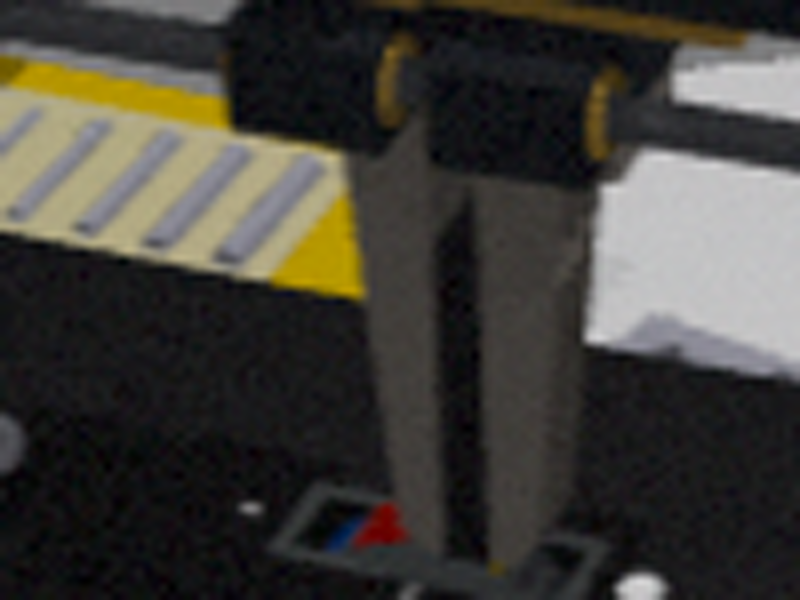

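>>> send_rows(
  deltas=[-1,-0.08,0,0,0,0,0,-1,-0.15,0,0,0,0,0,-1,-0.2,0.2,-0.1,0,0,0,-1,-0.2,0.4,-0.18,0,0,0,-1,-0.2,0.4,-0.18,0,0,0],
)

```text
t: 13.0
ee_pos: [507.6, 32.7, 62.5]
tcp_rot: [-1.42, 1.061, 1.431]
contact_force: [0.4, -0.2, -0.9]
gripper_width: 0.006
```

```bash
python3 look.py s18 265 250 60 45 13; python3 look.py t18 280 190 70 60 10 top
```

```text
t 13.0 lamp-rel [-41.33  -9.53   2.49] F(lamp) [0.28, -0.32, -0.86] w 0.006
shift [-0.3755  0.0453 -0.8041] turn [ 0.0032  0.0005 -0.0046] deg 0.6
tcp px in crop [[ 434.36618557    3.39721922]
 [ 430.71718658 -123.6263645 ]]
t 13.05 lamp-rel [-40.15  -9.37   2.68] F(lamp) [0.54, -0.16, 1.38] w 0.001
t 13.05 lamp-rel [-40.15  -9.37   2.68] F(lamp) [0.54, -0.16, 1.38] w 0.001
shift [-0.3733  0.0568 -0.8057] turn [ 0.0033  0.0004 -0.004 ] deg 0.6
tcp px in crop [[514.81776106 522.45191634]
 [516.87658914 496.62263082]]
t 13.1 lamp-rel [-39.46  -9.33   2.79] F(lamp) [-0.41, 0.29, -0.67] w 0.001
```

View pics/s18.png

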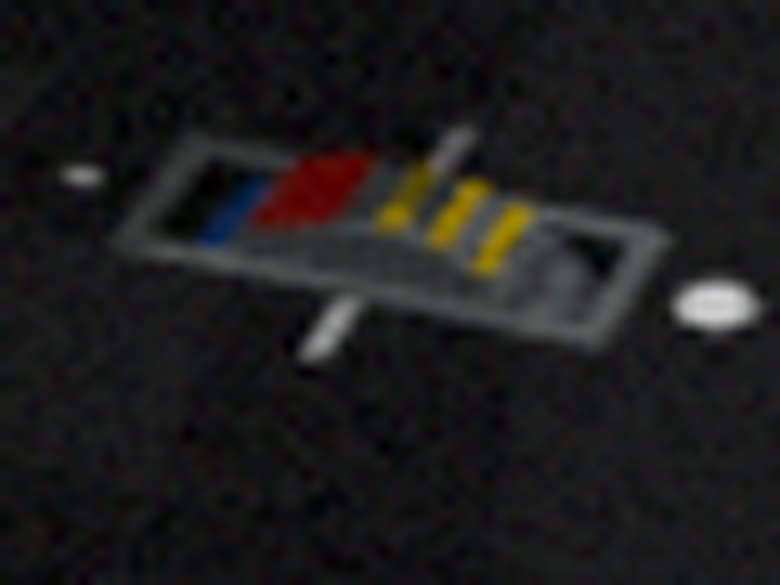

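View pics/t18.png

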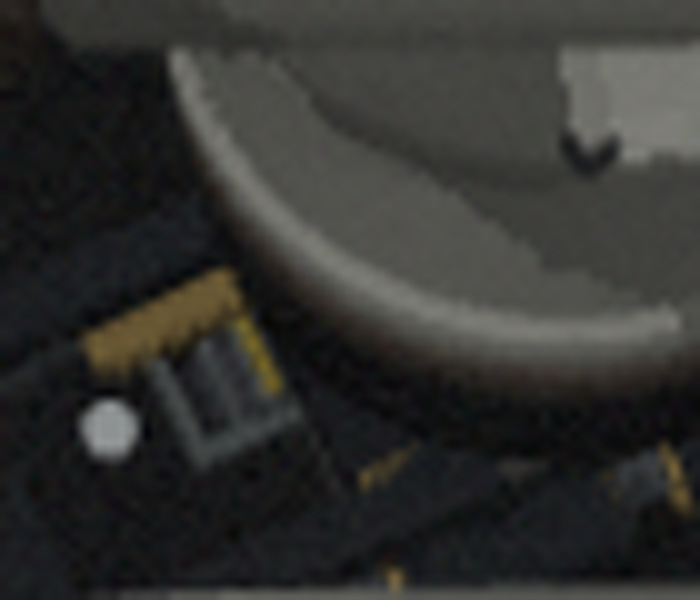

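```bash
cat > wheel.py <<'E'
from plan import *
import sys
r=load(sys.argv[1]+'.pkl');im=r['image'].astype(int)
sub=np.zeros(im.shape[:2],bool);sub[250:295,265:325]=1
m=sub&(im[...,2]>70)&(im[...,2]>2*im[...,1])&(im[...,2]>2*im[...,0])
v,u=np.nonzero(m);print('red',m.sum(),u.mean(),v.mean(),u.min(),u.max())
def ang(u,v,top):
    d=ray(r,u,v);d=np.array([d@LX,d@LY,d[2]]);o=lam(r['position'])-[0,0,top-26]
    a=d[1]**2+d[2]**2;b=o[1]*d[1]+o[2]*d[2];c=o[1]**2+o[2]**2-26**2
    q=b*b-a*c
    if q<0:return np.nan,np.nan
    k=(-b-np.sqrt(q))/a;p=o+k*d;return np.arctan2(p[1],p[2]),p[0]
for top in(3.5,4.5,6):
    A=np.array([ang(a,b,top) for a,b in zip(u,v)])
    print(top,'centre angle',ang(u.mean(),v.mean(),top),'range',np.nanpercentile(A[:,0],[2,50,98]).round(3),'x',np.nanpercentile(A[:,1],[2,98]).round(1))
E
python3 wheel.py s18
```

```text
red 30 288.6333333333333 264.3333333333333 285 292
3.5 centre angle (np.float64(-0.43277368144436495), np.float64(-4.766007097249371)) range [-0.679 -0.435 -0.255] x [-11.4   1.7]
4.5 centre angle (np.float64(-0.4027541141521863), np.float64(-3.0559895858501704)) range [-0.632 -0.405 -0.231] x [-9.5  3.4]
6 centre angle (np.float64(-0.3597328993977449), np.float64(-0.5673673895361162)) range [-0.571 -0.361 -0.195] x [-6.8  6. ]
```

The middle of the red band is about 0.36 rad (9.4 mm of rim) short of the top. Next is a short stroke from y≈−5.

>>> send_rows(
  deltas=[-1,0,-0.2,0.04,0,0,0,-1,0.0,-0.39,0.04,0,0,0,-1,0.1,-0.39,0.04,0,0,0,-1,0.16,-0.39,0.04,0,0,0,-1,0.16,-0.39,0.04,0,0,0,-1,0.16,-0.39,0.04,0,0,0],
)

```text
t: 13.7
ee_pos: [544.3, 48.7, 45.8]
tcp_rot: [-1.42, 1.061, 1.432]
contact_force: [-0.4, -0.1, -0.1]
gripper_width: 0.005
```

```bash
python3 -c "
from plan import *
delta((0,-5,-17.3))"
```

```text
t 13.7 lamp-rel [ -1.63  -4.7  -14.2 ] F(lamp) [-0.38, 0.05, -0.09] w 0.005
shift [ 0.0309 -0.0166 -0.0032] turn [ 0.0035  0.0006 -0.0045] deg 0.7
```

>>> send_rows(
  deltas=[-1,0.01,-0.015,0,0,0,0,-1,0.02,-0.015,0,0,0,0,-1,0.035,-0.015,0,0,0,0,-1,0.035,-0.015,0,0,0,0],
)

```text
t: 14.1
ee_pos: [545.9, 49.1, 42.8]
tcp_rot: [-1.421, 1.06, 1.431]
contact_force: [-1.3, 0.0, 3.3]
gripper_width: 0.004
```

>>> send_rows(
  deltas=[-1,0.006,0,0.03,0,0,0,-1,0.006,0,0.06,0,0,0,-1,0.006,0,0.095,0,0,0,-1,0.006,0,0.095,0,0,0],
)

```text
t: 14.5
ee_pos: [543.7, 58.5, 42.7]
tcp_rot: [-1.422, 1.059, 1.43]
contact_force: [1.4, -1.4, 4.6]
gripper_width: 0.006
```

>>> send_rows(
  deltas=[-1,-0.08,0,0,0,0,0,-1,-0.15,0,0,0,0,0,-1,-0.2,0.2,-0.1,0,0,0,-1,-0.2,0.4,-0.1,0,0,0,-1,-0.2,0.4,-0.1,0,0,0],
)

```text
t: 15.0
ee_pos: [506.5, 37.3, 62.7]
tcp_rot: [-1.419, 1.061, 1.432]
contact_force: [0.2, 0.5, -0.2]
gripper_width: 0.004
```

```bash
python3 look.py s19 265 250 60 45 13;python3 wheel.py s19
```

```text
t 15.0 lamp-rel [-41.11  -4.9    2.69] F(lamp) [0.35, 0.41, -0.21] w 0.004
shift [-0.3742  0.0477 -0.8501] turn [ 0.0032  0.0009 -0.0045] deg 0.6
tcp px in crop [[ 469.22541991    9.91886996]
 [ 465.95790091 -117.26144892]]
t 15.05 lamp-rel [-39.82  -5.08   2.93] F(lamp) [0.62, 0.97, -0.75] w 0.003
red 34 289.7352941176471 263.94117647058823 286 294
3.5 centre angle (np.float64(-0.3715044232549697), np.float64(-5.33587015722685)) range [-0.638 -0.373 -0.176] x [-12.2   0.3]
4.5 centre angle (np.float64(-0.3437624802277695), np.float64(-3.705572736187378)) range [-0.595 -0.345 -0.154] x [-10.3   1.8]
6 centre angle (np.float64(-0.30367940677884875), np.float64(-1.3216209738146745)) range [-0.538 -0.305 -0.12 ] x [-7.4  4. ]
```

View pics/s19.png

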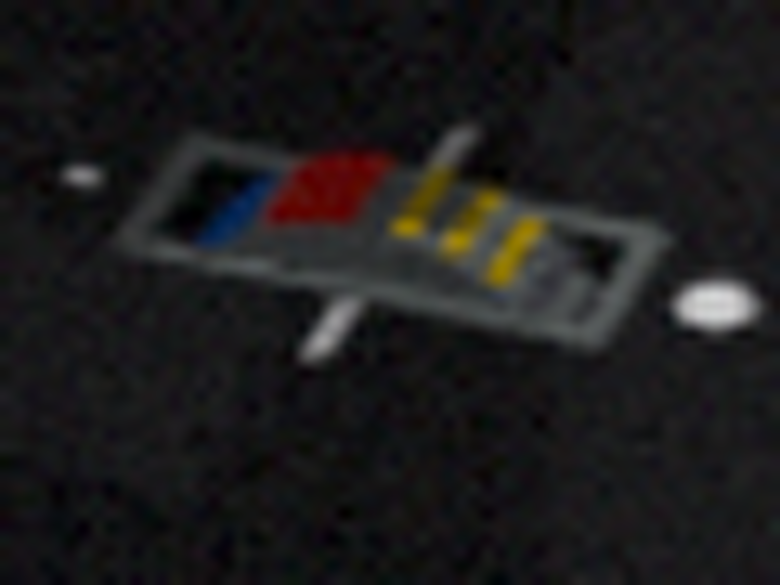

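It mostly slipped, moving only 0.06 rad at 3–4.6 N. I'll repeat with more pressure, around 6–7 N.

>>> send_rows(
  deltas=[-1,0,-0.2,0,0,0,0,-1,0.0,-0.4,0,0,0,0,-1,0.1,-0.4,0,0,0,0,-1,0.17,-0.4,0,0,0,0,-1,0.17,-0.4,0,0,0,0,-1,0.17,-0.4,0,0,0,0],
)

```text
t: 15.65
ee_pos: [544.9, 49.2, 45.0]
tcp_rot: [-1.419, 1.061, 1.432]
contact_force: [-0.6, 0.2, 0.3]
gripper_width: 0.001
```

```bash
python3 -c "
from plan import *
delta((0,-5,-18))"
```

```text
t 15.65 lamp-rel [ -0.92  -4.46 -14.99] F(lamp) [-0.57, 0.35, 0.31] w 0.001
shift [ 0.03   -0.0095 -0.0055] turn [ 0.0032  0.001  -0.0046] deg 0.7
```

>>> send_rows(
  deltas=[-1,0.01,-0.01,0,0,0,0,-1,0.02,-0.01,0,0,0,0,-1,0.03,-0.01,0,0,0,0,-1,0.03,-0.01,0,0,0,0],
)

```text
t: 16.05
ee_pos: [545.8, 49.4, 42.5]
tcp_rot: [-1.419, 1.061, 1.432]
contact_force: [-2.3, -0.6, 4.7]
gripper_width: 0.006
```

>>> send_rows(
  deltas=[-1,0.012,0,0,0,0,0,-1,0.012,0,0,0,0,0],
)

```text
t: 16.25
ee_pos: [545.8, 49.4, 41.9]
tcp_rot: [-1.419, 1.061, 1.432]
contact_force: [-3.8, -0.0, 6.5]
gripper_width: 0.004
```

>>> send_rows(
  deltas=[-1,0.008,0,0.02,0,0,0,-1,0.008,0,0.04,0,0,0,-1,0.008,0,0.06,0,0,0,-1,0.008,0,0.08,0,0,0],
)

```text
t: 16.65
ee_pos: [544.1, 56.0, 42.1]
tcp_rot: [-1.422, 1.062, 1.43]
contact_force: [-2.4, -3.1, 6.1]
gripper_width: 0.001
```

>>> send_rows(
  deltas=[-1,-0.08,0,0,0,0,0,-1,-0.15,0,0,0,0,0,-1,-0.2,0.2,-0.08,0,0,0,-1,-0.2,0.4,-0.08,0,0,0,-1,-0.2,0.4,-0.08,0,0,0],
)

```text
t: 17.15
ee_pos: [506.9, 36.5, 62.5]
tcp_rot: [-1.42, 1.063, 1.431]
contact_force: [0.3, 0.3, 0.2]
gripper_width: 0.004
```

```bash
python3 look.py s20 265 250 60 45 13;python3 wheel.py s20
```

```text
t 17.15 lamp-rel [-40.97  -5.76   2.46] F(lamp) [0.39, 0.23, 0.19] w 0.004
shift [-0.375   0.0489 -0.8421] turn [ 0.0029  0.     -0.0048] deg 0.7
tcp px in crop [[ 461.89126421   10.98801757]
 [ 458.54338622 -116.13149281]]
t 17.2 lamp-rel [-39.75  -5.94   2.65] F(lamp) [1.16, 0.72, 0.0] w 0.006
red 41 294.0731707317073 264.5365853658537 290 298
3.5 centre angle (np.float64(-0.08612363490380602), np.float64(-3.7310482083886427)) range [-0.305 -0.09   0.1  ] x [-10.1   2.4]
4.5 centre angle (np.float64(-0.06498513562415877), np.float64(-2.374133964775524)) range [-0.28  -0.069  0.119] x [-8.7  3.7]
6 centre angle (np.float64(-0.033777952246138436), np.float64(-0.3676564048898854)) range [-0.242 -0.037  0.147] x [-6.7  5.7]
```

View pics/s20.png

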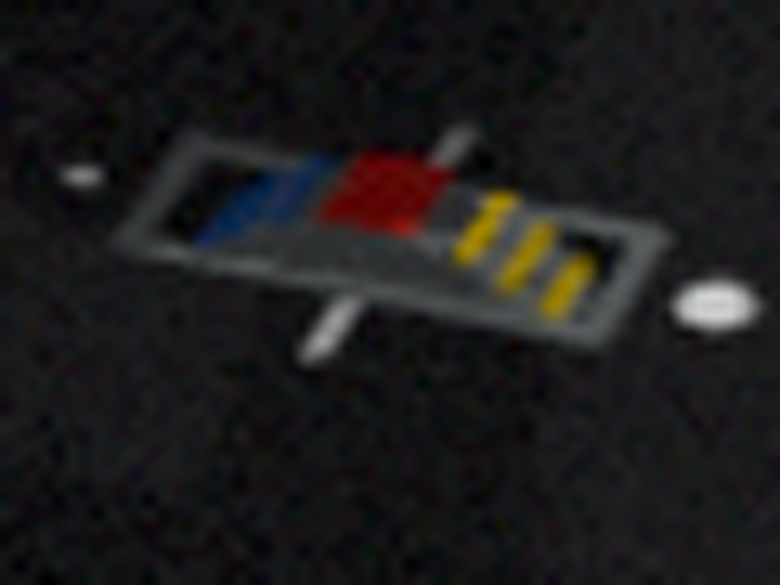

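>>> send_rows(
  deltas=[-1,-0.5,0.2,0,0,0,0,-1,-0.9,0.4,0,0,0,0,-1,-0.9,0.5,0.5,0,0,0,-1,-0.9,0.5,1,0,0,0,-1,-0.9,0.5,1,0,0,0],
)

```text
t: 17.7
ee_pos: [430.9, 122.4, 153.7]
tcp_rot: [-1.424, 1.056, 1.433]
contact_force: [0.3, 0.0, -0.4]
gripper_width: 0.002
```

>>> send_rows(
  deltas=[-1,0,0.3,0.5,0,0,0,-1,0,0.5,1,0,0,0,-1,0,0.5,1,0,0,0],
)

```text
t: 18.0
ee_pos: [351.7, 205.3, 154.3]
tcp_rot: [-1.425, 1.054, 1.436]
contact_force: [0.5, 0.0, 0.0]
gripper_width: 0.005
```

>>> send_rows(
  deltas=[-1,0,0,0.5,0,0,0,-1,0,0,1,0,0,0,-1,0,0,1,0,0,0],
)

```text
t: 18.3
ee_pos: [320.4, 305.0, 155.0]
tcp_rot: [-1.429, 1.048, 1.441]
contact_force: [0.4, -0.7, -0.2]
gripper_width: 0.005
```

>>> send_rows(
  deltas=[-1,0,0,0.5,0,0,0,-1,0,0,1,0,0,0,-1,0,0,1,0,0,0,-1,0,0,1,0,0,0],
)

```text
t: 18.7
ee_pos: [290.2, 400.6, 155.2]
tcp_rot: [-1.431, 1.047, 1.443]
contact_force: [-0.7, -1.1, -0.0]
gripper_width: 0.004
```

```bash
python3 look.py s21 170 200 200 150 4;python3 wheel.py s21; python3 look.py t21 240 140 180 150 4 top
```

```text
t 18.7 lamp-rel [-144.49  405.11   95.23] F(lamp) [-0.96, -0.82, -0.05] w 0.004
shift [ 0.5286 -0.8831 -4.9748] turn [ 0.0116  0.0018 -0.0031] deg 1.4
tcp px in crop [[1785.61574014   23.68081415]
 [1799.91662936  -21.44175817]]
t 18.75 lamp-rel [-144.44  404.15   95.22] F(lamp) [-0.41, 1.52, 0.2] w 0.006
red 43 294.2325581395349 264.3488372093023 290 299
3.5 centre angle (np.float64(-0.08407822270003198), np.float64(-4.220254743569626)) range [-0.31  -0.074  0.111] x [-10.4   2. ]
4.5 centre angle (np.float64(-0.0629709842441356), np.float64(-2.8637848726037873)) range [-0.284 -0.053  0.13 ] x [-9.   3.3]
6 centre angle (np.float64(-0.03180691256486633), np.float64(-0.8578791713711098)) range [-0.247 -0.022  0.158] x [-7.   5.2]
t 18.75 lamp-rel [-144.44  404.15   95.22] F(lamp) [-0.41, 1.52, 0.2] w 0.006
shift [ 0.5295 -0.8912 -4.9636] turn [ 0.0108  0.0017 -0.0032] deg 1.3
tcp px in crop [[-779.05372529 1311.29751248]
 [-816.71944636 1328.34479362]]
t 18.8 lamp-rel [-144.4   403.66   95.28] F(lamp) [0.21, 0.56, 0.2] w 0.003
```

View pics/s21.png

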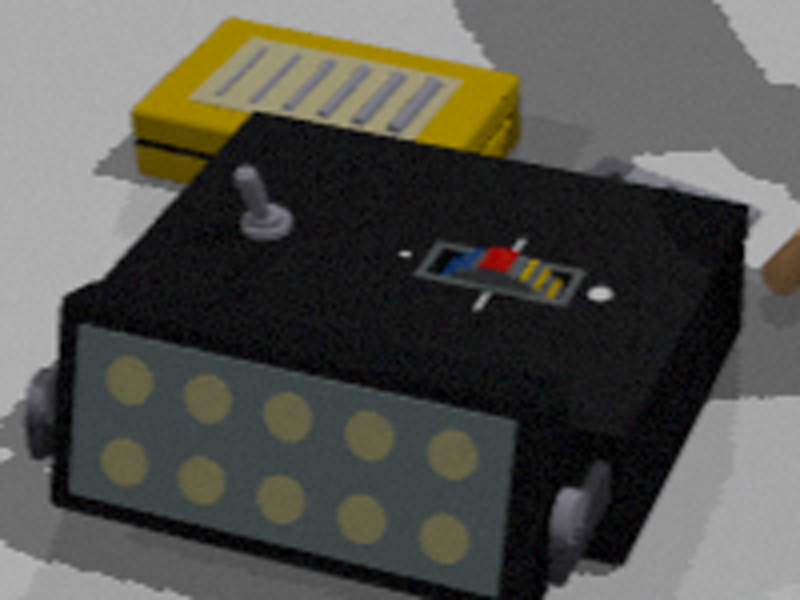

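View pics/t21.png

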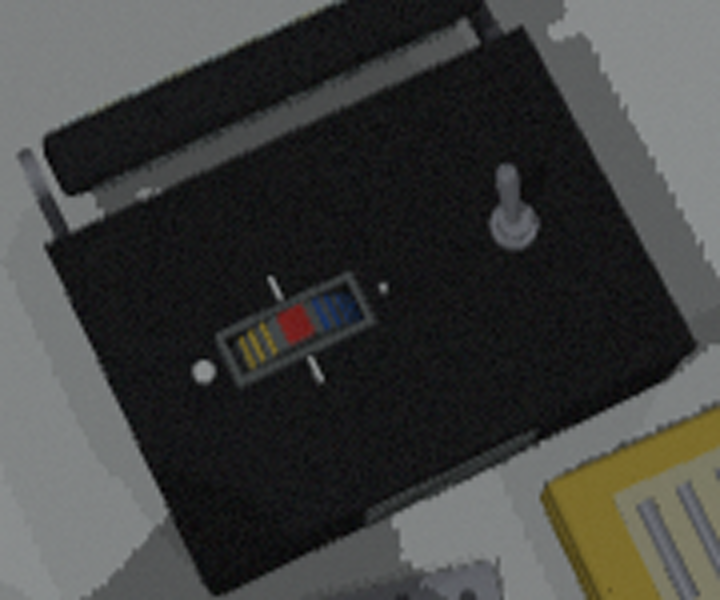

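The top view shows the red band at (296,325), right on the white lines, whose midpoint is about (296,327). The toggle leans to the head side, and the objects beside the lamp look undisturbed. I'm handing the job in.

```bash
python3 - <<'E'
from plan import *
a=load('top0.pkl')['image'].astype(int);b=load('t21.pkl')['image'].astype(int)
for n,f in(('yellow',lambda i:(i[...,2]>110)&(i[...,1]>80)&(i[...,0]<60)),):
    for i in(a,b):
        v,u=np.nonzero(f(i)[200:330,370:500]);print(n,len(u),u.mean(),v.mean())
print(env.job_done())
E
```

```text
yellow 2379 59.39386296763346 68.7271963009668
yellow 2443 59.086369218174376 68.85714285714286
the job is handed in; nothing more can be done
None
```

The lamp is switched on and the red band stands on top, in line with the white lines. I handed the job in at about 19 s; it gives no verdict.

**Toggle:** I pushed it over with the closed fingertip, with about 4 N showing once it reached its end stop. In the last pictures it leans fully to the head side.

**Wheel:** It took five strokes, pressing with 3–6.5 N. The highest force I read on the lamp was about 7.5 N, though readings came only at the end of each move.
- The fourth stroke mostly slipped, so I repeated it with more pressure.
- In the last top view the red band is centred on the white lines to within a pixel.
- The scene view puts it 0.03–0.08 rad short. The spread comes from the wheel height, which I only estimated. Both results are inside the 0.2 rad allowed.

**Surroundings:** The bit case moved less than half a pixel between the first and last top views. I did not measure the hinge, dowel and screwdriver afterwards, but the hand never went near them. The hand ended well clear, with only noise on the force reading.

**Disagreement:** The visible fingertip sat about 20 mm behind the reported TCP, judging from the scene pictures. I set heights from the pictures and from touch instead.

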